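# Build one kiln tier and set a lidded jar on it

### The job

Build one kiln tier on the base slab from the bottom up, in this order: stand the two tall props upright on the slab's two dark ring marks, lay the kiln shelf level across both props, centred over the slab and lengthwise along it, set the open jar upright in the middle of the shelf, and only then put its lid on, knob up and fully seated. Leave the short prop, the glaze tub and the wooden tool where they are, and finish with everything standing still and let go.

Things in the scene. Friction and masses are not known exactly. Their poses are not given: they have to be found in the camera images.
- base_slab: fixed cream kiln slab lying on the table, 180 mm (its x) by 110 mm (its y) by 15 mm thick, the wider of the two slabs. Origin: centre of its underside, z up. Two dark rings (47 mm across) on its top are centred 50 mm either side of its middle along its x axis, on its long centre line: one prop stands on each, either prop on either ring.
- kiln_shelf: loose cream kiln shelf, a plain plate without marks, 150 mm (its x) by 60 mm (its y) by 12 mm thick, about 0.22 kg, lying flat on the table. Origin: centre of its underside, z up. Easily taken across its 60 mm width at its middle.
- prop_a: tall kiln prop: loose upright cream cylinder, 36 mm diameter, 60 mm high, about 0.11 kg, a small dark dot (hole) in its top. Origin: centre of its underside, z up.
- prop_b: the other tall kiln prop, identical to the first: 36 mm diameter, 60 mm high. Origin: centre of its underside, z up.
- short_prop: short kiln prop, to be left alone: loose upright cream cylinder of the same 36 mm diameter but only 35 mm high. Origin: centre of its underside, z up.
- jar: open round terracotta jar, 54 mm outer diameter (44 mm at the foot), 50 mm high, wall 4 mm, mouth 46 mm inside diameter, about 0.16 kg, upright on the table. Origin: centre of its underside, z up.
- jar_lid: terracotta lid of the jar, lying knob up, 0.07 kg: a locating plug 36 mm across (32 mm at its lower end) and 6 mm deep, above it a flange 54 mm across and 6 mm thick, then a round knob 20 mm across and 22 mm high; 34 mm in all. Origin: centre of the plug's underside, z up along the knob. Seated, the flange rests on the jar's rim, its origin 44 mm above the jar's.
- glaze_tub: white closed glaze tub, to be left alone: 56 mm diameter, 65 mm high, loose, upright. Origin: centre of its underside.
- wood_tool: pale wooden modelling tool, to be left alone: a flat stick about 180 mm long (its x), 18 mm wide, 10 mm thick, lying loose at the far side. Origin: the middle of the wide 150 mm blade's underside.
Mind the look-alikes: they are no part of the job. What is shaped like the prop_a but blue or pink is not meant.

How it is judged:
By the outcome, as a careful person would: the job done as asked, in the order asked, and still so for the second after the job is handed in, with the robot touching nothing.
It also fails if it takes over 128 s, if anything falls off the work surface, if the arm or the gripper's body presses on something with over 40 N, if the wrist force passes 120 N, or if a joint passes its speed limit or range.

### The arm

A 6-joint arm with a two-finger parallel gripper is mounted at the origin on the work surface. World frame = base frame: x ahead of the robot, y to its left, z up, the work surface at z = 0. Lengths are in m, angles in degrees, forces in N, time in s.
With the tool pointing down it reaches from about 0.325 to 0.775 m from the base axis. Payload 5.5 kg.
Tool frame: the origin (TCP) lies at the very end of the fingers, on their centre line; the grasp point (between the pads) lies 19 mm behind it; z points along the fingers, y is the direction in which the jaws open and shut (so a half turn about z gives the same grasp; the last joint's range is limited). The gripper opens to 85 mm and grips with 20 to 120 N. Pads are 22 mm wide; open, the fingers measure 114 mm over their backs; the gripper's body (76 mm by 85 mm) begins 54 mm behind the grasp point. The pads swing forward as they close: fully open they stand 13 mm farther back than shut.
Start: joints at [66.423, 5.22, 70.514, -0, 104.267, -3.249], TCP at [0.208, 0.563, 0.195] pointing down, gripper open.
Joint ranges: [-164.24, 164.24], [-49.07, 125.15], [9.68, 141.18], [-86.29, 266.29], [3.28, 154.24], [-151.56, 151.56]. Speed limits (degrees/s): [147.25, 147.25, 172.46, 180, 180, 180].

### API

Orientations are given as [roll, pitch, yaw] about the fixed x, y, z axes, in that order (R = Rz(yaw) Ry(pitch) Rx(roll)).
In Python, from cell import env gives the robot as it stands.
- The arm moves only by the tool move_arm, never from a script. Its argument "targets" is one flat list of numbers, 5 for each row, row after row: the shift along the world's x, y, z in cm, then the turn about the world's z in degrees, then the gripper command: -1 is shut, 1 is fully open, values between are in proportion. A call has 1 to 12 rows; each row is the pose to reach, as a shift and turn from the pose commanded when the call began; what a row does not reach only later rows make up. A row lasts 1/10 s, in which the tool goes at most 50 mm and 8.59 degrees, less where a joint would pass 70% of its speed; a pose out of reach is approached as far as the arm can. A call with a gripper value outside its range is refused whole. The fingers move at their own pace and stop on an object; the grip force is fixed at half the most. Time passes only in rows, so rows that repeat a pose let the fingers close. It gives the time, the measured TCP pose, the force and the opening at its end, in the units of the state.
- env.observe(): the state, without advancing time (a new reading comes with each control period).
- env.grab_frame(name): name is "side" or "top" or "wrist"; returns the picture (420x560x3 uint8, red, green, blue); there is no depth.
- env.calibration(name): a dict with "intrinsics" (3x3 intrinsics, pixels), "R" (3x3) and "t" (3): a world point X has camera coordinates R X + t. Camera axes: x right, y down, z forward; pixel columns grow to the right and rows downward; lengths in m; the calibration is good to about 2 mm. A picture is of the moment at which its call begins: read the wrist's pose just before it. calibration takes no time and is no camera call; for the wrist camera it gives the pose at the moment of the call.
- env.close_job(): hands the job in, once; it reports no verdict.
The state is a dict: "time": time; "q": joint angles; "joint_velocities": joint speeds; "effort": joint torques, N m; "tcp_pos": TCP position; "tool_rot": TCP orientation; "wrist_force": force on the tool from outside, world axes, zero at the start; "torque": the same for the moment, N m; "grip_width": finger opening in m.
Only numpy, scipy, OpenCV 4.12 (cv2) and the standard library are available. Lean on these libraries where they do the work, as an engineer would, in place of code of your own. Each camera call takes 0.05 s, during which the arm holds its last target.

## Working session

There is one attempt and no reset: what is moved stays moved. The work goes in short steps, Python scripts to look and compute and a tool call to move; the robot and the scene stay as the last step left them, time stands still between calls to the robot, and variables do not carry over. Pictures are saved under pics/ and viewed, and the job is handed in when it is done.

Besides the shell and the picture viewer there is one more tool, called by a JSON object that holds its "api" and its "payload", one argument or row to a line. move_arm: Moves the arm, as the interface text tells. Its arguments: {"type":"object","properties":{"targets":{"type":"array","items":{"type":"number"}}},"required":["targets"]}

```bash
mkdir -p pics; ls; python3 - <<'E'
from cell import env
import cv2
print(env.observe())
for n in ["side","top","wrist"]:
    c=env.calibration(n); print(n,c)
    cv2.imwrite(f"pics/{n}0.png",env.grab_frame(n)[:,:,::-1])
E
```

```text
pics
{'time': 0.0, 'q': array([ 6.64227872e+01,  5.26286512e+00,  7.05813287e+01, -1.89961942e-04,
        1.04266599e+02, -3.24975400e+00]), 'joint_velocities': array([-0.06938384, -0.11908834, -0.01978922, -0.03163491,  0.08494375,
        0.07972607]), 'effort': array([ 1.18150128e-03, -4.58722508e+01, -4.18030357e+01,  2.36312516e-07,
        1.15217335e-02, -8.37078034e-06]), 'tcp_pos': array([0.2083049 , 0.56230868, 0.1941589 ]), 'tool_rot': array([-1.79889375e+02, -6.09679474e-03,  1.59672489e+02]), 'wrist_force': array([ 0.37261858, -0.74718904, -0.02245468]), 'torque': array([-0.01362974,  0.04049363, -0.02064133]), 'grip_width': 0.08537285311580382}
side {'intrinsics': array([[543.00416979,   0.        , 271.55766528],
       [  0.        , 543.00416979, 215.82766109],
       [  0.        ,   0.        ,   1.        ]]), 'R': array([[ 0.81414284, -0.58022228,  0.02266143],
       [-0.3234695 , -0.48559754, -0.81213454],
       [ 0.48222289,  0.65386324, -0.58302997]]), 't': array([-0.48478637,  0.21546767,  1.13580343])}
top {'intrinsics': array([[409.53819383,   0.        , 274.08368473],
       [  0.        , 409.53819383, 205.2607932 ],
       [  0.        ,   0.        ,   1.        ]]), 'R': array([[-0.12008706, -0.99274782, -0.00555567],
       [-0.96234429,  0.11778036, -0.24499234],
       [ 0.24386996, -0.02407395, -0.9695091 ]]), 't': array([0.01839169, 0.60448656, 0.8650236 ])}
wrist {'intrinsics': array([[347.8851543 ,   0.        , 278.84715431],
       [  0.        , 347.8851543 , 208.99885757],
       [  0.        ,   0.        ,   1.        ]]), 'R': array([[ 0.34665642,  0.93799132, -0.00126709],
       [ 0.90356883, -0.33357158,  0.26887426],
       [ 0.25177905, -0.09435189, -0.96317445]]), 't': array([-0.5996996 , -0.03461066,  0.37762788])}
```

View pics/top0.png

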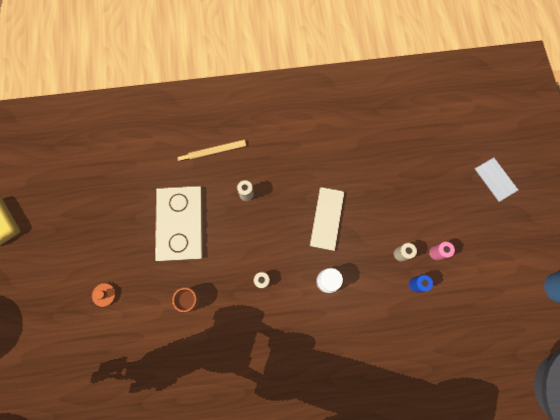

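View pics/side0.png

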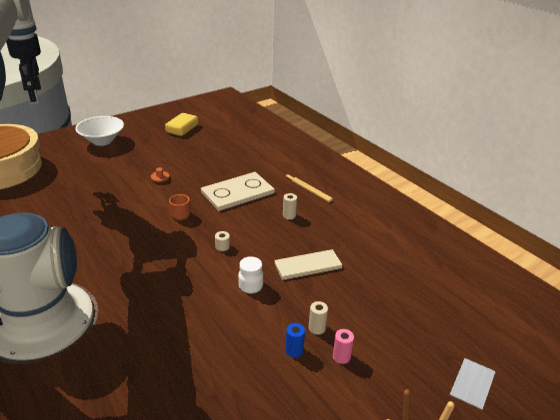

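View pics/wrist0.png

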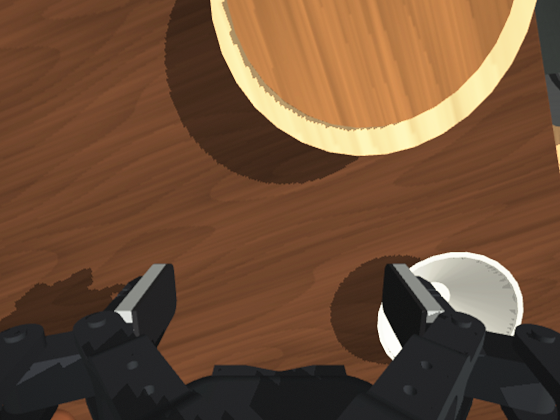

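The top view shows tall props at about (245,190) and (405,252), the short prop at (261,281), the slab at (179,223), the shelf at (327,219), the jar at (185,300), the lid at (103,295) and the tub at (329,280). The side view shows the same things. Next I'll measure by colour masks in both views.

```bash
cat > h.py <<'E'
import numpy as np, cv2
def cast(c,uv,z):
    K,R,t=np.array(c["intrinsics"]),np.array(c["R"]),np.array(c["t"])
    d=R.T@np.linalg.inv(K)@np.array([uv[0],uv[1],1.]); o=-R.T@t
    return o+d*(z-o[2])/d[2]
def tri(c1,p1,c2,p2):
    P=[np.array(c["intrinsics"])@np.c_[c["R"],c["t"]] for c in(c1,c2)]
    X=cv2.triangulatePoints(P[0],P[1],np.array(p1,float).reshape(2,1),np.array(p2,float).reshape(2,1)).ravel()
    return X[:3]/X[3]
def proj(c,X):
    p=np.array(c["intrinsics"])@(np.array(c["R"])@np.array(X)+c["t"]); return p[:2]/p[2]
def cream(im): # rgb
    h=cv2.cvtColor(im,cv2.COLOR_RGB2HSV); return ((h[...,2]>110)&(h[...,1]<110)).astype(np.uint8)*255
def terra(im):
    h=cv2.cvtColor(im,cv2.COLOR_RGB2HSV); return ((h[...,1]>165)&(h[...,2]>120)&((h[...,0]<14))).astype(np.uint8)*255
def blobs(m,amin=40):
    n,l,s,c=cv2.connectedComponentsWithStats(m)
    return [(i,s[i],c[i],(l==i).astype(np.uint8)*255) for i in range(1,n) if s[i][4]>=amin]
E
python3 - <<'E'
import cv2,numpy as np
from h import *
for n in("top","side"):
    im=cv2.imread(f"pics/{n}0.png")[:,:,::-1].copy()
    for nm,f in(("cream",cream),("terra",terra)):
        for i,s,c,m in blobs(f(im)):
            if s[4]<6000: print(n,nm,s,c.round(1),cv2.minAreaRect(cv2.findNonZero(m)))
im=cv2.imread("pics/top0.png")[140:320,80:460]
cv2.imwrite("pics/topz.png",cv2.resize(im,None,fx=2.1,fy=2.1,interpolation=2))
im=cv2.imread("pics/side0.png")[150:370,140:370]
cv2.imwrite("pics/sidez.png",cv2.resize(im,None,fx=2.6,fy=2.6,interpolation=2))
E
```

```text
top cream [ 474  157   45   45 1005] [495.9 179.2] ((495.70001220703125, 179.10000610351562), (44.20000076293945, 23.799999237060547), 53.13010025024414)
top cream [237 180  16  21 227] [244.2 189.4] ((244.5, 190.0), (20.0, 15.0), 90.0)
top cream [ 155  186   47   76 3389] [178.  223.5] ((178.0, 223.49996948242188), (74.99998474121094, 45.99999237060547), 90.0)
top cream [ 309  187   35   64 1577] [326.6 218.6] ((326.7718505859375, 218.45974731445312), (26.1257266998291, 61.346221923828125), 10.007980346679688)
top cream [393 242  24  20 311] [404.6 251.9] ((404.6499938964844, 251.45001220703125), (16.4438419342041, 23.717082977294922), 71.56504821777344)
top cream [439 242  15  15 127] [445.9 249.3] ((445.75006103515625, 249.25003051757812), (14.142135620117188, 13.435027122497559), 45.0)
top cream [316 267  27  27 556] [328.9 280. ] ((328.75, 279.75), (24.748737335205078, 26.870054244995117), 45.0)
top cream [253 272  17  17 197] [261.  279.8] ((261.0000305175781, 279.5000305175781), (15.652474403381348, 16.099689483642578), 26.56505012512207)
top terra [ 91 283  24  24 420] [102.5
[... 1583 characters left out ...]
375)
side cream [309 301  19  33 490] [317.5 317.5] ((317.6435546875, 317.0643615722656), (17.413150787353516, 32.43821334838867), 5.710593223571777)
side cream [336 333  18   9  44] [345.2 337.9] ((344.7399597167969, 337.67999267578125), (7.778174877166748, 16.54629898071289), 81.8698959350586)
side cream [ 450  358   46   52 1433] [472.6 383.1] ((472.9925537109375, 383.23223876953125), (36.2800178527832, 41.556121826171875), 22.380136489868164)
side terra [  0 127  22  28 218] [  8.2 139.5] ((10.5, 140.5), (21.0, 27.0), 0.0)
side terra [150 167  13  15 118] [156.6 174.3] ((156.0, 174.0), (14.0, 12.0), 90.0)
side terra [169 194  21  24 248] [178.6 203.6] ((179.0, 205.5), (23.0, 20.0), 90.0)
```

View pics/topz.png

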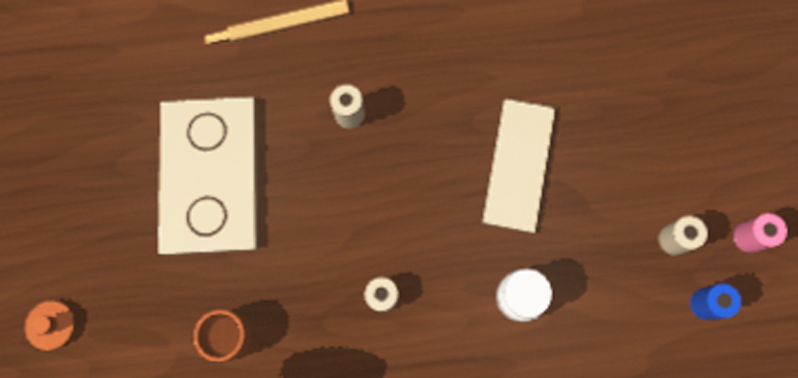

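View pics/sidez.png

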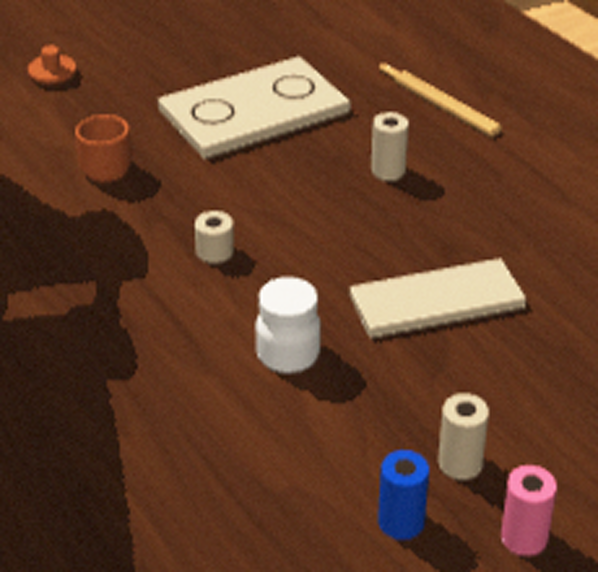

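The crops show the prop holes and the slab's rings clearly. I'll triangulate the hole and ring centres and the corners.

```bash
cat > m.py <<'E'
import cv2,numpy as np
from h import *
from cell import env
C={n:env.calibration(n) for n in("top","side")}
I={n:cv2.imread(f"pics/{n}0.png")[:,:,::-1].copy() for n in C}
def dark(n,roi,th=0.72):
    x,y,w,h=roi; f=8
    g=cv2.resize(cv2.cvtColor(I[n],cv2.COLOR_RGB2GRAY)[y:y+h,x:x+w],None,fx=f,fy=f,interpolation=cv2.INTER_CUBIC)
    hi=np.percentile(g,90); m=(g<hi*th).astype(np.uint8)*255
    out=[]
    for i,s,c,mm in blobs(m,f*f*3):
        if s[0]>0 and s[1]>0 and s[0]+s[2]<w*f and s[1]+s[3]<h*f:
            ct=max(cv2.findContours(mm,cv2.RETR_EXTERNAL,cv2.CHAIN_APPROX_NONE)[0],key=cv2.contourArea)
            M=cv2.moments(ct); p=np.array([M["m10"],M["m01"]])/M["m00"]
            out.append((((p+.5)/f-.5+[x,y]).round(2),(s[2:4]/f).round(1)))
    return out
R={"A":((238,181,14,14),(284,192,12,9)),"B":((398,243,17,15),(311,301,17,10)),"S":((254,271,16,16),(216,230,13,9)),
"r1":((166,190,26,26),(240,174,26,18)),"r2":((166,230,26,26),(210,183,26,18))}
for k,(a,b) in R.items():
    da,db=dark("top",a),dark("side",b); print(k,da,db)
    if da and db:
        X=tri(C["top"],da[0][0],C["side"],db[0][0]); print("   ",X.round(4),(proj(C["top"],X)-da[0][0]).round(2),(proj(C["side"],X)-db[0][0]).round(2), "topcast", cast(C["top"],da[0][0],X[2]).round(4))
E
python3 m.py
```

```text
A [(array([244.29, 186.98]), array([6.8, 6.5]))] [(array([289.79, 196.46]), array([6. , 3.9]))]
    [0.6591 0.0093 0.0598] [ 0.02 -0.06] [-0.03  0.01] topcast [0.6589 0.0094 0.0598]
B [(array([408.47, 250.22]), array([7. , 7.1]))] [(array([318.74, 306.89]), array([8. , 5.9]))]
    [ 0.465  -0.3452  0.0594] [ 0.03 -0.09] [-0.06  0.01] topcast [ 0.4648 -0.3451  0.0594]
S [(array([261.11, 279.54]), array([7., 7.]))] [(array([221.72, 234.97]), array([6.5, 4.2]))]
    [ 0.4416 -0.0051  0.035 ] [-0.02  0.04] [ 0.02 -0.  ] topcast [ 0.4416 -0.0051  0.035 ]
r1 [(array([178.06, 202.26]), array([19.2, 18.4]))] [(array([252.36, 184.08]), array([16.5,  8.9]))]
    [0.6545 0.178  0.0107] [-0.06  0.16] [ 0.08 -0.01] topcast [0.6549 0.1778 0.0107]
r2 [(array([177.98, 242.58]), array([19.6, 19.5]))] [(array([221.51, 193.55]), array([17.,  9.]))]
    [0.5547 0.1843 0.0109] [ 0.01 -0.02] [-0.01  0.  ] topcast [0.5546 0.1843 0.0109]
```

```bash
cat > m2.py <<'E'
from m import *
def up(n,roi):
    x,y,w,h=roi; return cv2.resize(I[n][y:y+h,x:x+w],None,fx=8,fy=8,interpolation=cv2.INTER_CUBIC)
def cont(n,roi,mask):
    m=mask(up(n,roi)); ct=max(cv2.findContours(m,cv2.RETR_EXTERNAL,cv2.CHAIN_APPROX_NONE)[0],key=cv2.contourArea)
    return (ct.reshape(-1,2)+.5)/8-.5+np.array(roi[:2])
print("rings z=.015:",[ (cast(C[n],p,.015)).round(4) for n,p in(("top",(178.06,202.26)),("side",(252.36,184.08)),("top",(177.98,242.58)),("side",(221.51,193.55)))])
for k,roi,z in(("slab",(148,180,62,88),.015),("shelf",(302,180,50,76),.012)):
    c=cont("top",roi,cream)
    W=np.array([cast(C["top"],p,z)[:2] for p in c]).astype(np.float32)
    r=cv2.minAreaRect(W*1000); print(k,r, "centre px",c.mean(0))
    q=cv2.approxPolyDP(c.astype(np.float32).reshape(-1,1,2),4,True).reshape(-1,2); print(q.round(1).tolist(), [cast(C["top"],p,z)[:2].round(4).tolist() for p in q])
for k,roi,z in(("slab",(195,166,86,50),.015),("shelf",(268,243,80,42),.012)):
    c=cont("side",roi,cream); q=cv2.approxPolyDP(c.astype(np.float32).reshape(-1,1,2),3,True).reshape(-1,2); print(k,q.round(1).tolist(),[cast(C["side"],p,z)[:2].round(4).tolist() for p in q])
for k,roi,z in(("jar",(165,280,40,40),.05),("lid",(84,276,40,40),.012)):
    c=cont("top",roi,terra); e=cv2.fitEllipse(c.astype(np.float32)); print(k,e,cast(C["top"],e[0],z).round(4))
for k,p in (("tub",(329,280)),("pinktop",(447,249)),("bluetop",(425,284))): print(k,cast(C["top"],p,.06).round(3))
im=I["side"][160:220,140:200,::-1]; cv2.imwrite("pics/sj.png",cv2.resize(im,None,fx=9,fy=9,interpolation=2))
E
python3 m2.py
```

```text
A [(array([244.29, 186.98]), array([6.8, 6.5]))] [(array([289.79, 196.46]), array([6. , 3.9]))]
    [0.6591 0.0093 0.0598] [ 0.02 -0.06] [-0.03  0.01] topcast [0.6589 0.0094 0.0598]
B [(array([408.47, 250.22]), array([7. , 7.1]))] [(array([318.74, 306.89]), array([8. , 5.9]))]
    [ 0.465  -0.3452  0.0594] [ 0.03 -0.09] [-0.06  0.01] topcast [ 0.4648 -0.3451  0.0594]
S [(array([261.11, 279.54]), array([7., 7.]))] [(array([221.72, 234.97]), array([6.5, 4.2]))]
    [ 0.4416 -0.0051  0.035 ] [-0.02  0.04] [ 0.02 -0.  ] topcast [ 0.4416 -0.0051  0.035 ]
r1 [(array([178.06, 202.26]), array([19.2, 18.4]))] [(array([252.36, 184.08]), array([16.5,  8.9]))]
    [0.6545 0.178  0.0107] [-0.06  0.16] [ 0.08 -0.01] topcast [0.6549 0.1778 0.0107]
r2 [(array([177.98, 242.58]), array([19.6, 19.5]))] [(array([221.51, 193.55]), array([17.,  9.]))]
    [0.5547 0.1843 0.0109] [ 0.01 -0.02] [-0.01  0.  ] topcast [0.5546 0.1843 0.0109]
rings z=.015: [array([0.6536, 0.1769, 0.015 ]), array([0.6504, 0.1724, 0.015 ]), array([0.5539, 0.1834, 0.015 ]), array([0.5515, 0.1788, 0.015 ])]
slab ((603.5382080078125,
[... 882 characters left out ...]
000610351562, 210.60000610351562]] [[0.6865, 0.1155], [0.6951, 0.2293], [0.5168, 0.2363], [0.5013, 0.1135]]
shelf [[341.70001220703125, 265.20001220703125], [331.8999938964844, 248.6999969482422], [274.1000061035156, 261.1000061035156], [282.29998779296875, 279.3999938964844]] [[0.6301, -0.2355], [0.6513, -0.1757], [0.5067, -0.1343], [0.4848, -0.1969]]
jar ((183.73402404785156, 299.3197326660156), (24.14988136291504, 25.382539749145508), 24.932302474975586) [0.4181 0.1709 0.05  ]
lid ((102.67979431152344, 294.62939453125), (22.63612174987793, 24.916635513305664), 34.53596878051758) [0.4533 0.3663 0.012 ]
tub [ 0.421 -0.156  0.06 ]
pinktop [ 0.457 -0.432  0.06 ]
bluetop [ 0.386 -0.366  0.06 ]
```

```bash
python3 - <<'E'
import cv2
im=cv2.imread("pics/side0.png")[155:225,140:200]; cv2.imwrite("pics/sj2.png",cv2.resize(im,None,fx=8,fy=8,interpolation=2))
E
```

```text
(no output)
```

View pics/sj2.png

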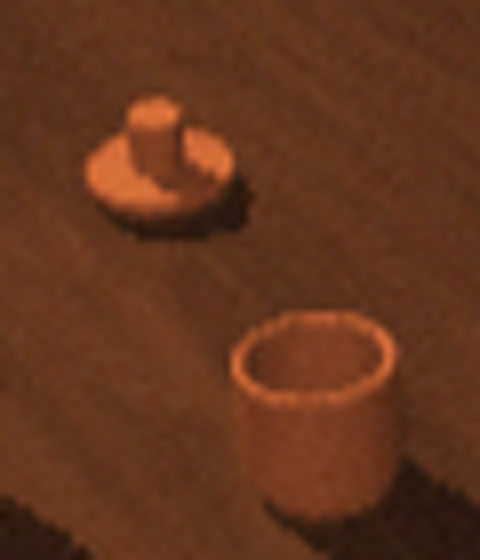

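The jar in the side view is nearly a straight cylinder, and the lid stands knob up. First move: hover over prop A.

{"api": "move_arm", "payload": {
  "targets": [45.1,-55.3,0,17,0.3,45.1,-55.3,0,17,0.3,45.1,-55.3,0,17,0.3,45.1,-55.3,0,17,0.3,45.1,-55.3,0,17,0.3,45.1,-55.3,0,17,0.3,45.1,-55.3,0,17,0.3,45.1,-55.3,0,17,0.3,45.1,-55.3,0,17,0.3,45.1,-55.3,0,17,0.3,45.1,-55.3,0,17,0.3,45.1,-55.3,0,17,0.3]
}}

```text
time: 1.35
tcp_pos: [0.5859, 0.0992, 0.195]
tool_rot: [180.0, -0.0, 176.7]
wrist_force: [1.9, 0.2, -0.3]
grip_width: 0.0555
```

{"api": "move_arm", "payload": {
  "targets": [7.3,-9.0,0,0,0.3,7.3,-9.0,0,0,0.3,7.3,-9.0,0,0,0.3,7.3,-9.0,0,0,0.3,7.3,-9,0,0,0.3]
}}

```text
time: 1.85
tcp_pos: [0.6577, 0.0113, 0.1946]
tool_rot: [180.0, -0.1, 176.7]
wrist_force: [0.4, 0.3, 0.7]
grip_width: 0.0558
```

```bash
python3 - <<'E'
from cell import env
import cv2
s=env.observe(); print(s["time"],s["tcp_pos"],s["tool_rot"])
cv2.imwrite("pics/wA.png",env.grab_frame("wrist")[:,:,::-1])
E
```

```text
1.85 [0.65765047 0.01129297 0.19463559] [ 1.79973821e+02 -7.91321443e-02  1.76654534e+02]
```

View pics/wA.png

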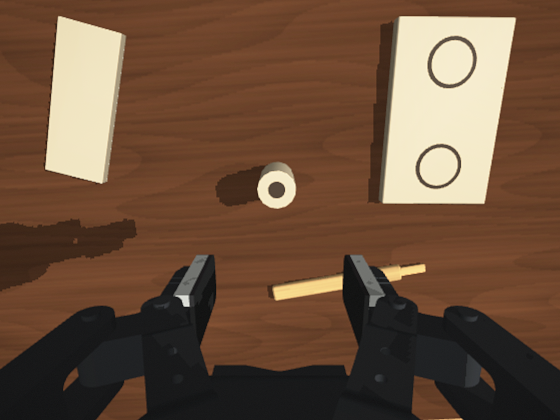

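The wrist view shows prop A's hole at (277,190), the rings at (452,62) and (439,166), the slab at right and the shelf at upper left. I'll measure these as a third view.

```bash
cat > w.py <<'E'
from h import *
from cell import env
def snap(name):
    c=env.calibration("wrist"); im=env.grab_frame("wrist"); cv2.imwrite(f"pics/{name}.png",im[:,:,::-1]); return c,im
def darkw(im,roi,th=0.72):
    x,y,w,h=roi; f=6
    g=cv2.resize(cv2.cvtColor(im,cv2.COLOR_RGB2GRAY)[y:y+h,x:x+w],None,fx=f,fy=f,interpolation=cv2.INTER_CUBIC)
    m=(g<np.percentile(g,90)*th).astype(np.uint8)*255; out=[]
    for i,s,c,mm in blobs(m,f*f*8):
        if s[0]>0 and s[1]>0 and s[0]+s[2]<w*f and s[1]+s[3]<h*f:
            ct=max(cv2.findContours(mm,cv2.RETR_EXTERNAL,cv2.CHAIN_APPROX_NONE)[0],key=cv2.contourArea)
            M=cv2.moments(ct); p=np.array([M["m10"],M["m01"]])/M["m00"]; out.append((p+.5)/f-.5+[x,y])
    return out
def face(im,roi,eps=6,th=215):
    x,y,w,h=roi; g=im[y:y+h,x:x+w,1]; m=(g>th).astype(np.uint8)*255
    ct=max(cv2.findContours(m,cv2.RETR_EXTERNAL,cv2.CHAIN_APPROX_NONE)[0],key=cv2.contourArea).reshape(-1,2)+np.array([x,y])
    return ct, cv2.approxPolyDP(ct.astype(np.float32).reshape(-1,1,2),eps,True).reshape(-1,2)
E
python3 - <<'E'
from w import *
c,im=snap("wA2"); print(env.observe()["tcp_pos"])
T=env.calibration("top")
pix={"A":((262,172,30,34),(244.29,186.98),.06),"r1":((422,32,60,60),(178.06,202.26),.015),"r2":((408,138,62,56),(177.98,242.58),.015)}
for k,(roi,tp,z) in pix.items():
    d=darkw(im,roi); print(k,d)
    if d: print("  cast",cast(c,d[0],z).round(4),"tri top",tri(c,d[0],T,tp).round(4))
for k,roi,z in (("shelf",(36,8,100,185),.012),("slab",(370,8,155,200),.015)):
    print(k, [im[p[1],p[0]] for p in((85,100),(115,110),(390,120),(420,100))])
    ct,q=face(im,roi); W=np.array([cast(c,p,z)[:2] for p in ct],np.float32)*1000
    print(cv2.minAreaRect(W)); print(q.tolist(),[cast(c,p,z)[:2].round(4).tolist() for p in q])
E
```

```text
[0.65743767 0.01232869 0.19559822]
A [array([275.40562193, 189.4427765 ])]
  cast [0.6575 0.0094 0.06  ] tri top [0.6556 0.0092 0.0698]
r1 [array([450.72915168,  61.98226868])]
  cast [0.5524 0.1833 0.015 ] tri top [0.5872 0.1196 0.204 ]
r2 [array([437.07243085, 166.08676006])]
  cast [0.6521 0.1768 0.015 ] tri top [ 0.6184  0.2184 -0.1078]
shelf [array([241, 229, 194], dtype=uint8), array([161, 141, 114], dtype=uint8), array([245, 233, 198], dtype=uint8), array([245, 236, 204], dtype=uint8)]
((570.4684448242188, -179.5837860107422), (58.3607292175293, 147.4463348388672), 71.99857330322266)
[[58.0, 17.0], [46.0, 168.0], [101.0, 181.0], [120.0, 34.0]] [[0.4922, -0.1846], [0.6316, -0.2292], [0.6485, -0.1746], [0.5097, -0.1294]]
slab [array([241, 229, 194], dtype=uint8), array([161, 141, 114], dtype=uint8), array([245, 233, 198], dtype=uint8), array([245, 236, 204], dtype=uint8)]
((602.508056640625, 179.91558837890625), (107.02622985839844, 177.041259765625), 86.2597427368164)
[[400.0, 17.0], [383.0, 202.0], [482.0, 202.0], [513.0, 19.0]] [[0.5108, 0.1334], [0.6874, 0.1218], [0.6934, 0.227], [0.5184, 0.2382]]
```

Three views agree to about 2 mm. Now I descend on A and grip.

{"api": "move_arm", "payload": {
  "targets": [0.05,-0.2,-5,0,0.3,0.05,-0.2,-10,0,0.3,0.05,-0.2,-14,0,0.3,0.05,-0.2,-17.3,0,0.3,0.05,-0.2,-17.3,0,0.3,0.05,-0.2,-17.3,0,-1,0.05,-0.2,-17.3,0,-1,0.05,-0.2,-17.3,0,-1,0.05,-0.2,-17.3,0,-1,0.05,-0.2,-17.3,0,-1,0.05,-0.2,-17.3,0,-1]
}}

```text
time: 3.05
tcp_pos: [0.6594, 0.009, 0.0241]
tool_rot: [180.0, 0.2, 176.7]
wrist_force: [-0.4, 0.2, 6.1]
grip_width: -0.0001
```

```bash
python3 - <<'E'
from w import *
snap("wA3"); cv2.imwrite("pics/s1.png",env.grab_frame("side")[150:300,150:350,::-1].repeat(3,0).repeat(3,1)); s=env.observe();print(s["tcp_pos"],s["wrist_force"],s["grip_width"])
E
```

```text
[0.65940387 0.00899486 0.02409929] [-0.22605287 -0.47683209  6.48963803] 5.6772025520224834e-05
```

View pics/wA3.png

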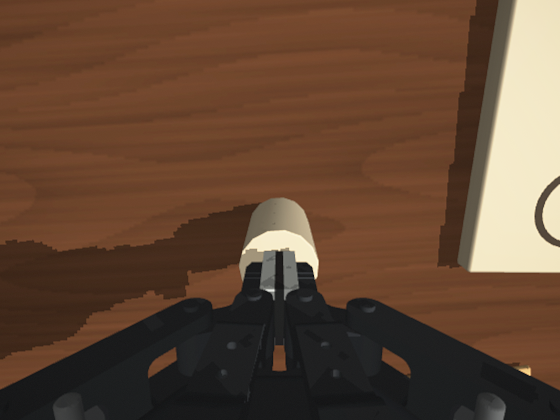

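View pics/s1.png

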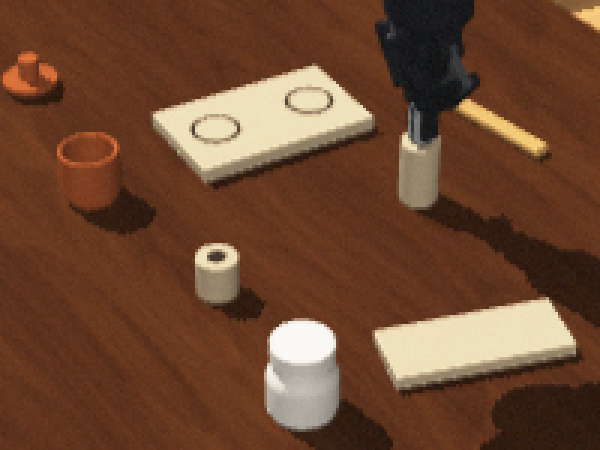

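The fingers shut without the prop between them: the wrist view shows the tips at (280,255) over the upright prop's top. I'll check the geometry before moving.

```bash
python3 - <<'E'
from w import *
c=env.calibration("wrist"); s=env.observe(); R=np.array(c["R"])
print("cam centre",(-R.T@c["t"]).round(4)); p=s["tcp_pos"]
for dz in (0,.019,.036,.054): print(dz,proj(c,p+[0,0,dz]).round(1))
for x in((.658,.0094,.06),(.658,.0094,.0),(.658-.018,.0094,.06),(.658-.018,.0094,.0),(.658,.0274,.06)): print(x,proj(c,x).round(1))
S=env.calibration("side"); print("side",[proj(S,x).round(1).tolist() for x in (p,p+[0,0,.04],(.658,.0094,.06))])
print(s["q"],s["effort"])
E
python3 - <<'E'
import cv2
im=cv2.imread("pics/s1.png"); cv2.imwrite("pics/s1z.png",cv2.resize(im[0:240,330:510],None,fx=2.4,fy=2.4,interpolation=2))
E
```

```text
cam centre [0.5904 0.0132 0.2019]
0 [278.1 242.3]
0.019 [278.  256.4]
0.036 [278.  271.7]
0.054 [277.9 291.9]
(0.658, 0.0094, 0.06) [278.7 268.7]
(0.658, 0.0094, 0.0) [278.7 225.8]
(0.64, 0.0094, 0.06) [276.3 230.5]
(0.64, 0.0094, 0.0) [276.9 197.3]
(0.658, 0.0274, 0.06) [319.1 266.5]
side [[289.4, 207.7], [290.0, 195.1], [289.4, 196.5]]
[-2.17839689e+00  1.59582893e+01  7.58672816e+01  8.06418051e-03
  8.80201833e+01 -8.88455911e+01] [-2.05337349e-01 -4.95055354e+01 -3.80527425e+01 -9.91781708e-02
 -1.59401321e-01  8.46788971e-04]
```

View pics/s1z.png

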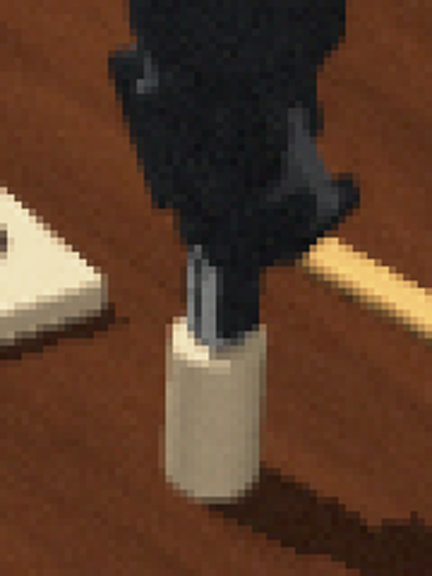

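It's unclear whether the shut tips rest on the prop's top or the TCP height reading is off. I'll lift clear and measure the true tip height with the cameras.

{"api": "move_arm", "payload": {
  "targets": [0,0,3,0,-1,0,0,8,0,-1,0,0,12,0,-1,0,0,12,0,-1,0,0,12,0,-1]
}}

```text
time: 3.65
tcp_pos: [0.6592, 0.0089, 0.144]
tool_rot: [180.0, 0.2, 176.7]
wrist_force: [-0.1, -0.4, -1.3]
grip_width: 0.0004
```

```bash
python3 - <<'E'
from w import *
c,im=snap("wA4"); S=env.calibration("side"); T=env.calibration("top")
s=env.grab_frame("side");t=env.grab_frame("top"); o=env.observe(); p=o["tcp_pos"]; print(o["time"],p,o["wrist_force"],o["grip_width"])
cv2.imwrite("pics/s4.png",s[:,:,::-1]);cv2.imwrite("pics/t4.png",t[:,:,::-1])
for n,C in(("s",S),("t",T),("w",c)): print(n,[proj(C,p+[0,0,d]).round(1).tolist() for d in(0,.02,.04)])
a=cv2.resize(s[110:230,230:350,::-1],None,fx=4,fy=4,interpolation=2); u=proj(T,p).astype(int)
b=cv2.resize(t[u[1]-60:u[1]+60,u[0]-45:u[0]+35,::-1],None,fx=4,fy=4,interpolation=2)
print("top crop origin",u-[45,60]); cv2.imwrite("pics/c4.png",np.hstack([a,b]))
E
```

```text
3.8 [0.65754912 0.008986   0.13978917] [ 0.36617311 -0.08118629 -0.20741607] -5.2074872840752674e-05
s [[290.7, 170.4], [291.0, 163.6], [291.4, 156.6]]
t [[241.7, 177.0], [241.0, 174.0], [240.2, 170.9]]
w [[278.1, 236.7], [278.0, 250.7], [277.9, 268.0]]
top crop origin [196 116]
```

View pics/c4.png

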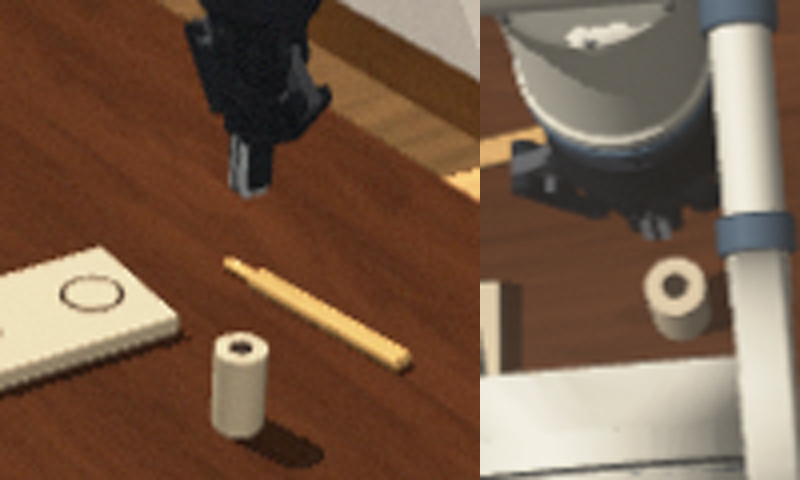

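View pics/wA4.png

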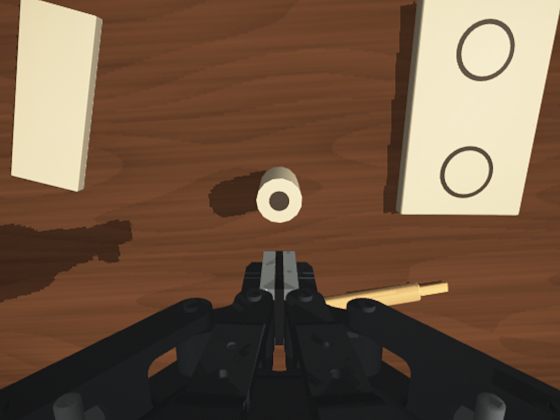

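```bash
python3 - <<'E'
from w import *
c=env.calibration("wrist");S=env.calibration("side");T=env.calibration("top"); p=env.observe()["tcp_pos"];print(p)
s=(292.,158.7);t=(239.75,174.75);w=(279,251)
print(tri(S,s,T,t).round(4),tri(S,s,c,w).round(4),tri(T,t,c,w).round(4))
# prop hole, new wrist place
d=darkw(cv2.imread("pics/wA4.png")[:,:,::-1].copy(),(265,184,30,33));print(d,tri(c,d[0],T,(244.29,186.98)).round(4),tri(c,d[0],S,(289.79,196.46)).round(4),cast(c,d[0],.06).round(4))
E
```

```text
[0.65754912 0.008986   0.13978917]
[0.6561 0.0086 0.1737] [0.6551 0.0071 0.1744] [0.6535 0.0107 0.1652]
[array([278.69836043, 200.63968247])] [0.6462 0.0087 0.0977] [0.6566 0.008  0.0611] [0.6541 0.0095 0.06  ]
```

The shut tips triangulate at z≈0.174 while the TCP reads 0.140. So the fingertips sit about 34 mm behind the reported TCP, which also matches the contact on the prop's top at reading 0.024. I'll allow for this and go lower, in steps.

{"api": "move_arm", "payload": {
  "targets": [0,0,0,0,0.3,0,0,0,0,0.3,0,0,0,0,0.3,0,0,-5,0,0.3,0,0,-9,0,0.3,0,0,-12,0,0.3,0,0,-13.5,0,0.3,0,0,-14.5,0,0.3,0,0,-14.5,0,0.3]
}}

```text
time: 4.7
tcp_pos: [0.6583, 0.009, -0.0032]
tool_rot: [180.0, -0.1, 176.7]
wrist_force: [-0.1, 0.7, 0.8]
grip_width: 0.0556
```

```bash
python3 - <<'E'
from w import *
snap("wA5")
E
```

```text
(no output)
```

View pics/wA5.png

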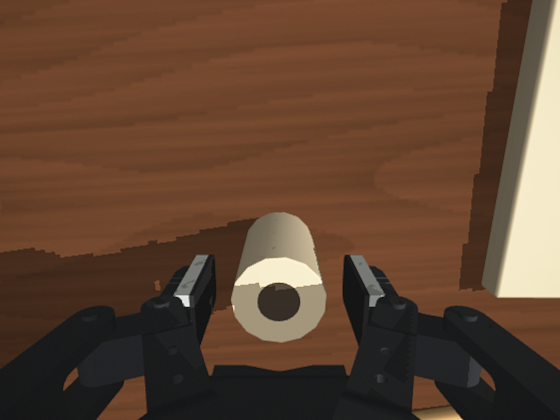

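The prop stands between the pads, its hole at (278,301), centred between the fingers at columns 212 and 347. Going 1.2 cm lower and gripping.

{"api": "move_arm", "payload": {
  "targets": [0,0,-0.7,0,0.3,0,0,-1.2,0,0.3,0,0,-1.2,0,-1,0,0,-1.2,0,-1,0,0,-1.2,0,-1,0,0,-1.2,0,-1,0,0,-1.2,0,-1,0,0,-1.2,0,-1]
}}

```text
time: 5.55
tcp_pos: [0.6585, 0.009, -0.0146]
tool_rot: [180.0, 0.0, 176.7]
wrist_force: [-0.4, 0.1, -0.2]
grip_width: 0.0352
```

{"api": "move_arm", "payload": {
  "targets": [0,0,3,0,-1,0,0,6,0,-1,-0.1,4,6,0,-1,-0.3,9,6,0,-1,-0.54,13.5,6,0,-1,-0.54,16.75,6,0,-1,-0.54,16.75,6,0,-1,-0.54,16.75,4,0,-1,-0.54,16.75,2.5,0,-1,-0.54,16.75,2,0,-1,-0.54,16.75,2,0,-1,-0.54,16.75,2,0,-1]
}}

```text
time: 6.75
tcp_pos: [0.6533, 0.176, 0.0056]
tool_rot: [180.0, 0.0, 176.6]
wrist_force: [-0.1, 0.7, -0.9]
grip_width: 0.0349
```

```bash
python3 - <<'E'
from w import *
snap("wA6"); s=env.grab_frame("side")[130:250,180:340,::-1]; cv2.imwrite("pics/s6.png",cv2.resize(s,None,fx=4.5,fy=4.5,interpolation=2)); print(env.observe()["tcp_pos"])
E
```

```text
[0.65377332 0.17630226 0.0064719 ]
```

View pics/wA6.png

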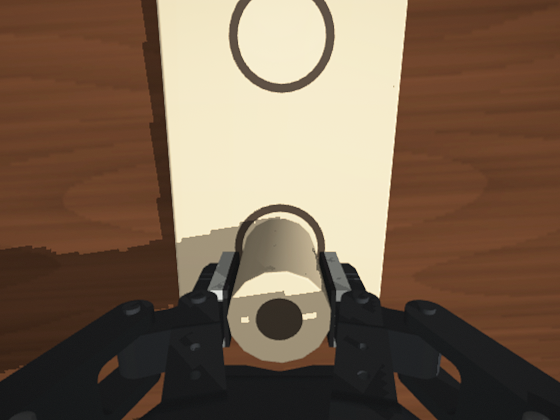

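View pics/s6.png

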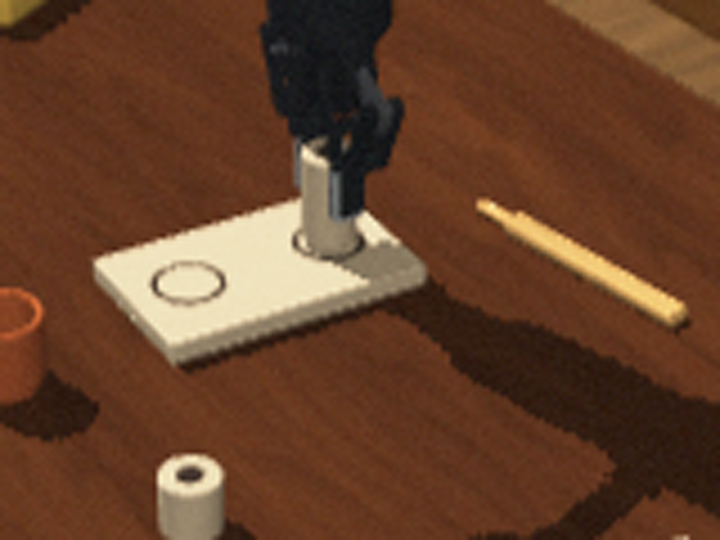

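The prop hovers just above the far ring, and the ring arc shows evenly around its foot (columns 236–325). I'll lower it gently until it touches.

{"api": "move_arm", "payload": {
  "targets": [0,0,-0.2,0,-1,0,0,-0.4,0,-1,0,0,-0.4,0,-1]
}}

```text
time: 7.15
tcp_pos: [0.6529, 0.1765, 0.001]
tool_rot: [-180.0, -0.0, 176.7]
wrist_force: [0.0, 0.4, -1.6]
grip_width: 0.035
```

{"api": "move_arm", "payload": {
  "targets": [0,0,-0.1,0,-1,0,0,-0.1,0,-1]
}}

```text
time: 7.35
tcp_pos: [0.6532, 0.1766, 0.0004]
tool_rot: [180.0, 0.0, 176.7]
wrist_force: [-0.4, 0.6, -0.2]
grip_width: 0.0348
```

Touching. Release to the 55 mm opening and lift.

{"api": "move_arm", "payload": {
  "targets": [0,0,-0.05,0,-1,0,0,-0.05,0,0.3,0,0,-0.05,0,0.3,0,0,-0.05,0,0.3,0,0,3,0,0.3,0,0,8,0,0.3,0,0,12,0,0.3,0,0,15,0,0.3]
}}

```text
time: 8.15
tcp_pos: [0.6538, 0.1767, 0.1542]
tool_rot: [179.9, 0.2, 176.7]
wrist_force: [0.7, 0.7, -0.2]
grip_width: 0.0556
```

```bash
python3 - <<'E'
from w import *
snap("wA7"); print(env.observe()["tcp_pos"])
E
```

```text
[0.65529479 0.17701071 0.16007374]
```

View pics/wA7.png

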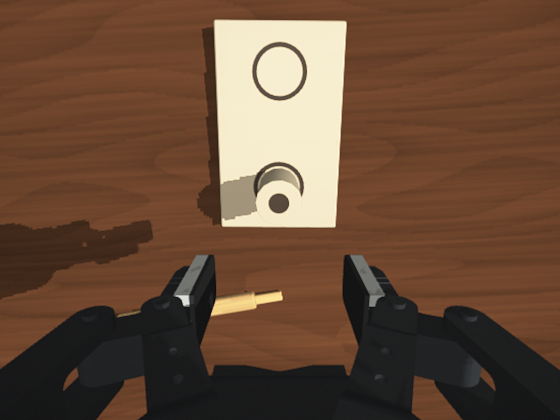

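Prop A stands upright on the far ring. Now to prop B.

{"api": "move_arm", "payload": {
  "targets": [-1.7,-4.7,0,0,0.3,-3.4,-9.4,0,0,0.3,-5.1,-14.1,0,0,0.3,-6.8,-18.8,0,0,0.3,-8.5,-23.5,0,0,0.3,-10.2,-28.2,0,0,0.3,-11.9,-32.9,0,0,0.3,-13.6,-37.6,0,0,0.3,-15.3,-42.3,0,0,0.3,-17,-47,0,0,0.3,-18.8,-52.2,0,0,0.3,-18.8,-52.2,0,0,0.3]
}}

```text
time: 9.4
tcp_pos: [0.4623, -0.3503, 0.1495]
tool_rot: [-179.9, -0.1, 176.3]
wrist_force: [-0.5, 0.9, 0.4]
grip_width: 0.0555
```

{"api": "move_arm", "payload": {
  "targets": [0,0,0,0,0.3,0,0,0,0,0.3]
}}

```text
time: 9.6
tcp_pos: [0.4655, -0.3446, 0.1501]
tool_rot: [180.0, 0.0, 176.7]
wrist_force: [0.3, -0.2, -0.1]
grip_width: 0.0554
```

```bash
python3 - <<'E'
from w import *
c,im=snap("wB1"); print(env.observe()["tcp_pos"])
T=env.calibration("top"); d=darkw(im,(255,170,50,55)); print(d,[ (cast(c,x,.06).round(4),tri(c,x,T,(408.47,250.22)).round(4)) for x in d])
E
```

```text
[ 0.46575358 -0.34415813  0.15027699]
[array([277.28716645, 198.57990398])] [(array([ 0.4632, -0.3451,  0.06  ]), array([ 0.4645, -0.3455,  0.0576]))]
```

View pics/wB1.png

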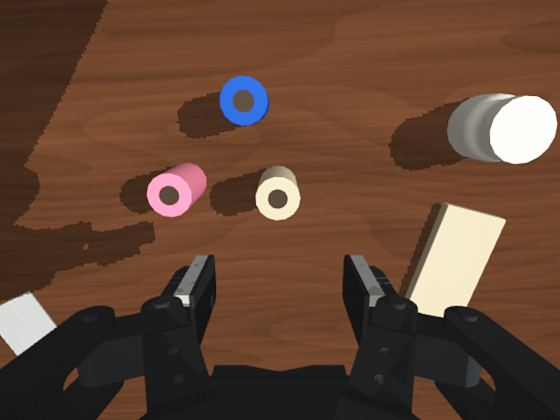

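B's hole at (277,199) triangulates to (0.4645,-0.3455,0.058). The pink one at (169,195) and the blue one at (243,100) leave room. Descend and grip.

{"api": "move_arm", "payload": {
  "targets": [-0.15,-0.1,-5,0,0.3,-0.15,-0.1,-10,0,0.3,-0.15,-0.1,-13,0,0.3,-0.15,-0.1,-15,0,0.3,-0.15,-0.1,-16.4,0,0.3,-0.15,-0.1,-16.4,0,0.3,-0.15,-0.1,-16.4,0,-1,-0.15,-0.1,-16.4,0,-1,-0.15,-0.1,-16.4,0,-1,-0.15,-0.1,-16.4,0,-1,-0.15,-0.1,-16.4,0,-1]
}}

```text
time: 10.75
tcp_pos: [0.4647, -0.3472, -0.0117]
tool_rot: [-179.9, 0.2, 176.7]
wrist_force: [0.6, 1.5, 5.7]
grip_width: 0.0351
```

{"api": "move_arm", "payload": {
  "targets": [0,0,4,0,-1,0,0,8,0,-1,0.5,2.5,10,0,-1,1.2,7,10,0,-1,2,11.8,10,0,-1,2.8,16.6,10,0,-1,3.6,21.4,10,0,-1,4.4,26.2,10,0,-1,5.2,31,10,0,-1,6,35.8,10,0,-1,6.8,40.6,10,0,-1,7.6,45.4,10,0,-1]
}}

```text
time: 11.95
tcp_pos: [0.5394, 0.1093, 0.0862]
tool_rot: [-180.0, 0.0, 176.7]
wrist_force: [1.0, -1.2, -0.0]
grip_width: 0.0349
```

{"api": "move_arm", "payload": {
  "targets": [1,5.5,0,0,-1,1.32,7.45,0,0,-1,1.32,7.45,-2,0,-1,1.32,7.45,-5,0,-1,1.32,7.45,-7,0,-1,1.32,7.45,-8,0,-1,1.32,7.45,-8,0,-1,1.32,7.45,-8,0,-1]
}}

```text
time: 12.75
tcp_pos: [0.5532, 0.1819, 0.007]
tool_rot: [180.0, 0.1, 176.7]
wrist_force: [0.9, 0.9, -1.6]
grip_width: 0.0349
```

```bash
python3 - <<'E'
from w import *
snap("wB2"); s=env.grab_frame("side")[130:250,180:340,::-1]; cv2.imwrite("pics/s7.png",cv2.resize(s,None,fx=4.5,fy=4.5,interpolation=2)); o=env.observe(); print(o["tcp_pos"],o["wrist_force"],o["grip_width"])
E
```

```text
[0.55342842 0.18203628 0.00734648] [ 0.02175749 -0.45478995 -0.83568735] 0.03440965732428029
```

View pics/wB2.png

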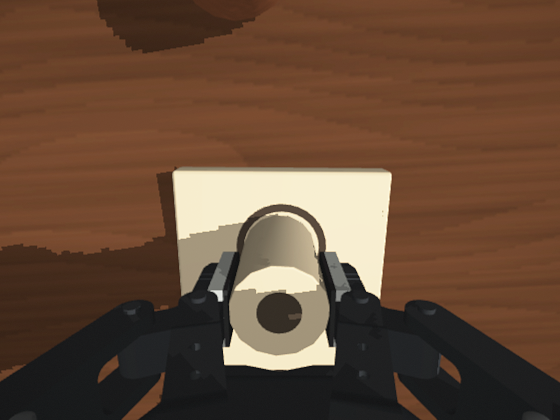

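View pics/s7.png

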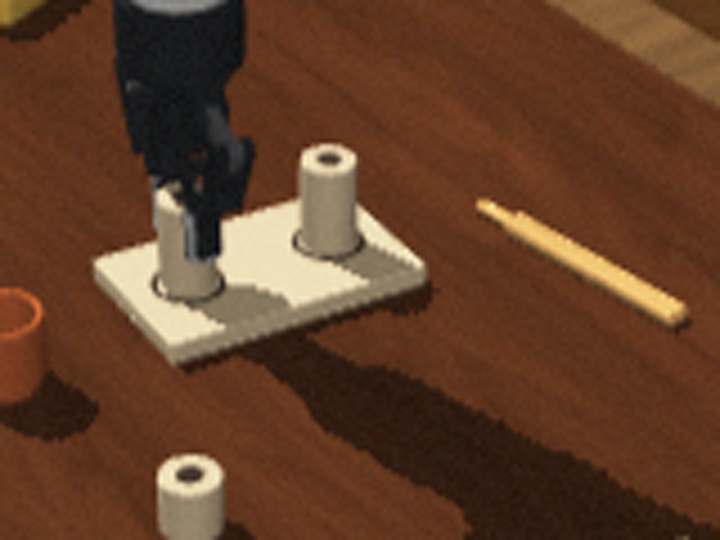

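B hovers evenly over the near ring and A stands on the far one. Lowering.

{"api": "move_arm", "payload": {
  "targets": [0,0,-0.3,0,-1,0,0,-0.5,0,-1,0,0,-0.6,0,-1,0,0,-0.6,0,-1]
}}

```text
time: 13.25
tcp_pos: [0.5535, 0.1821, 0.0033]
tool_rot: [180.0, 0.1, 176.7]
wrist_force: [-5.3, -0.8, 10.3]
grip_width: 0.0345
```

{"api": "move_arm", "payload": {
  "targets": [0,0,0.2,0,-1,0,0,0.2,0,-1]
}}

```text
time: 13.45
tcp_pos: [0.5533, 0.1821, 0.0033]
tool_rot: [180.0, 0.1, 176.7]
wrist_force: [-0.2, 0.7, 6.2]
grip_width: 0.0348
```

{"api": "move_arm", "payload": {
  "targets": [0,0,0.1,0,-1,0,0,0.1,0,0.3,0,0,0.1,0,0.3,0,0,0.1,0,0.3,0,0,3,0,0.3,0,0,7,0,0.3,0,0,11,0,0.3,0,0,13,0,0.3,0,0,13,0,0.3,0,0,13,0,0.3]
}}

```text
time: 14.45
tcp_pos: [0.5528, 0.182, 0.1318]
tool_rot: [-180.0, -0.0, 176.7]
wrist_force: [0.1, 0.5, 0.3]
grip_width: 0.0557
```

```bash
python3 - <<'E'
from w import *
c,im=snap("wB3"); print(env.observe()["tcp_pos"]); s=env.grab_frame("side")[130:250,180:340,::-1]; cv2.imwrite("pics/s8.png",cv2.resize(s,None,fx=4.5,fy=4.5,interpolation=2))
E
```

```text
[0.55216818 0.18183831 0.13048407]
```

View pics/wB3.png

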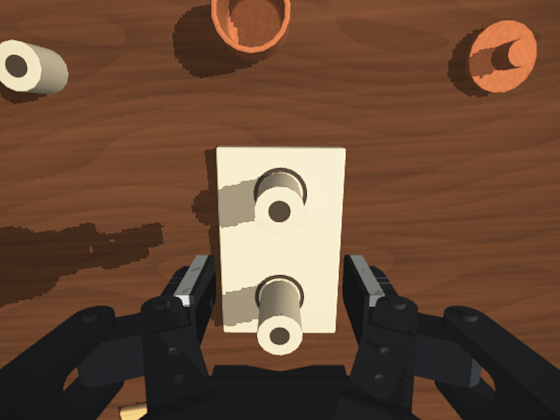

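View pics/s8.png

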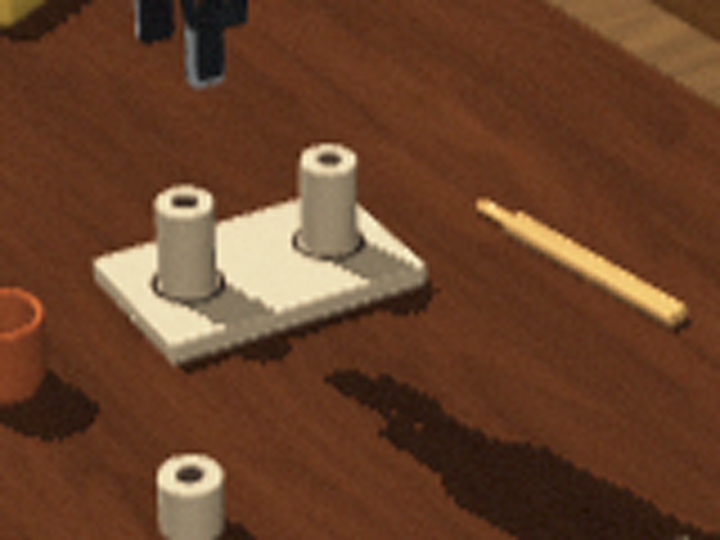

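Both props stand upright, with their holes at (279,212) and (280,336) in the wrist view. I'll check their offsets and get the jar and lid positions from this view too.

```bash
python3 - <<'E'
from w import *
c=env.calibration("wrist"); S=env.calibration("side")
im=cv2.imread("pics/wB3.png")[:,:,::-1].copy(); si=env.grab_frame("side")
for r,sr in (((258,190,44,44),(214,170,15,12)),((259,317,42,38),(246,161,15,11))):
    d=darkw(im,r); e=darkw(si,sr); print(d,e,[cast(c,x,.075).round(4) for x in d]); 
    if d and e: print(tri(c,d[0],S,e[0]).round(4))
ct,q=face(im,(205,140,150,200)); print(q.tolist(),[cast(c,p,.015)[:2].round(4).tolist() for p in q])
m=terra(im)
for i,s,cc,mm in blobs(m,300):
    k=max(cv2.findContours(mm,cv2.RETR_EXTERNAL,cv2.CHAIN_APPROX_NONE)[0],key=cv2.contourArea); print(s,cv2.fitEllipse(k))
# visible upper ring of knob
E
python3 -c "
import cv2
im=cv2.imread('pics/wB3.png')[0:110,180:560]; cv2.imwrite('pics/wB3z.png',cv2.resize(im,None,fx=2.1,fy=2.1))"
```

```text
[array([278.96446519, 211.11956734])] [array([220.56157731, 174.30472305])] [array([0.5497, 0.1824, 0.075 ])]
[0.5515 0.1817 0.0757]
[array([279.19304237, 335.69668285])] [array([252.6736681 , 164.85772437])] [array([0.6496, 0.1768, 0.075 ])]
[0.6529 0.1764 0.0748]
[[217.0, 148.0], [219.0, 188.0], [275.0, 166.0], [295.0, 170.0], [307.0, 187.0], [304.0, 206.0], [294.0, 191.0], [275.0, 187.0], [258.0, 198.0], [254.0, 222.0], [220.0, 227.0], [223.0, 293.0], [290.0, 275.0], [304.0, 291.0], [302.0, 330.0], [290.0, 318.0], [272.0, 317.0], [258.0, 339.0], [269.0, 339.0], [275.0, 326.0], [290.0, 339.0], [333.0, 331.0], [344.0, 149.0]] [[0.5091, 0.1329], [0.5431, 0.1311], [0.5269, 0.1803], [0.5312, 0.197], [0.5465, 0.2067], [0.5632, 0.2034], [0.5494, 0.1953], [0.5449, 0.1792], [0.5538, 0.1639], [0.5753, 0.1588], [0.5782, 0.1283], [0.6432, 0.1245], [0.6283, 0.188], [0.6454, 0.2003], [0.6871, 0.1968], [0.6733, 0.1858], [0.6712, 0.1687], [0.6947, 0.1536], [0.6953, 0.1643], [0.6812, 0.171], [0.6965, 0.1847], [0.6899, 0.2267], [0.516, 0.2386]]
```

View pics/wB3z.png

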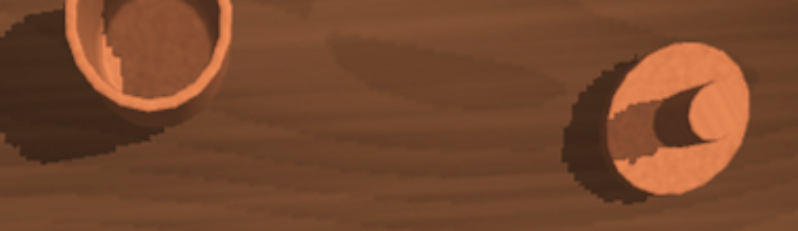

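{"api": "move_arm", "payload": {
  "targets": [0.2,-4.5,2,-4,0.76,0.4,-9,2,-8,0.76,0.6,-13.5,2,-12,0.76,0.9,-18,2,-15,0.76,1.1,-22.5,2,-15,0.76,1.4,-27,2,-15,0.76,1.6,-31.5,2,-15,0.76,1.8,-36.2,2,-15,0.76,1.8,-36.2,2,-15,0.76,1.8,-36.2,2,-15,0.76]
}}

```text
time: 15.6
tcp_pos: [0.57, -0.1806, 0.1503]
tool_rot: [180.0, -0.2, 161.5]
wrist_force: [-0.5, 1.0, 0.5]
grip_width: 0.075
```

```bash
python3 - <<'E'
from w import *
c,im=snap("wS1"); o=env.observe(); print(o["time"],o["tcp_pos"],o["tool_rot"],o["grip_width"])
E
```

```text
15.65 [ 0.57027983 -0.17947507  0.15079532] [ 1.79957845e+02 -1.46948773e-01  1.61643251e+02] 0.07524412016841242
```

View pics/wS1.png

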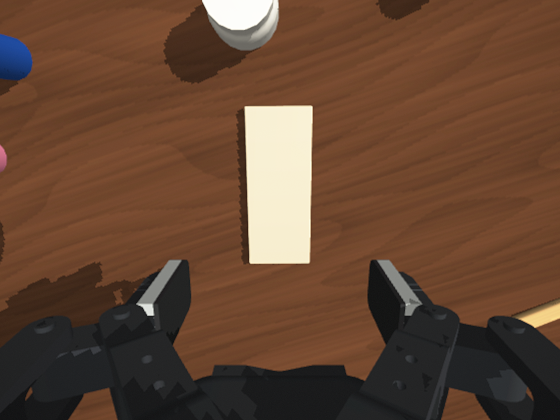

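The shelf is centred and aligned in view, corners (245,106), (312,106), (309,263) and (248,263). Checking its pose and height.

```bash
python3 - <<'E'
from w import *
c=env.calibration("wrist"); T=env.calibration("top"); S=env.calibration("side")
im=cv2.imread("pics/wS1.png")[:,:,::-1].copy()
ct,q=face(im,(225,90,110,190)); W=np.array([cast(c,p,.012)[:2] for p in ct],np.float32)*1000
print(cv2.minAreaRect(W),q.tolist())
P=[cast(c,p,.012)[:2] for p in q]; print(np.round(P,4).tolist())
# triangulate corners with side view corners (top face): far edge corners
tq=np.array([[320.3,186.4],[308.9,245.4],[333.9,250.6],[343.8,191.4]]); sq=np.array([[341.7,265.2],[331.9,248.7],[274.1,261.1],[282.3,279.4]])
for p in q:
    w=cast(c,p,.012); 
    a=min(tq,key=lambda r:np.linalg.norm(cast(T,r,.012)-w)); b=min(sq,key=lambda r:np.linalg.norm(cast(S,r,.012)-w))
    print(tri(c,p,T,a).round(4),tri(c,p,S,b).round(4))
E
```

```text
((570.380859375, -179.22634887695312), (58.498870849609375, 147.84918212890625), 72.0929183959961) [[311.0, 106.0], [245.0, 107.0], [250.0, 262.0], [308.0, 262.0]]
[[0.5091, -0.1291], [0.4917, -0.1842], [0.6315, -0.2292], [0.6495, -0.1749]]
[ 0.5099 -0.1281  0.0064] [ 0.5099 -0.1294  0.0069]
[ 0.4912 -0.1854  0.0043] [ 4.924e-01 -1.862e-01  1.000e-04]
[ 0.6348 -0.2326  0.0032] [ 0.6346 -0.2309  0.0063]
[ 0.6542 -0.1765  0.0032] [ 0.6508 -0.1754  0.0117]
```

{"api": "move_arm", "payload": {
  "targets": [0.05,0.05,-5,0.4,0.76,0.05,0.05,-10,0.4,0.76,0.05,0.05,-14,0.4,0.76,0.05,0.05,-16.5,0.4,0.76,0.05,0.05,-17.6,0.4,0.76,0.05,0.05,-18,0.4,0.76,0.05,0.05,-18,0.4,0.76]
}}

```text
time: 16.35
tcp_pos: [0.572, -0.1789, -0.0268]
tool_rot: [180.0, 0.1, 162.1]
wrist_force: [-0.3, 0.6, 0.1]
grip_width: 0.0752
```

```bash
python3 - <<'E'
from w import *
c,im=snap("wS2"); o=env.observe(); print(o["tcp_pos"],o["wrist_force"]); s=env.grab_frame("side")[200:300,250:370,::-1]; cv2.imwrite("pics/s9.png",cv2.resize(s,None,fx=5,fy=5,interpolation=2))
E
```

```text
[ 0.57248406 -0.17932239 -0.02583498] [-1.12863052  0.36415076  0.26623807]
```

View pics/wS2.png

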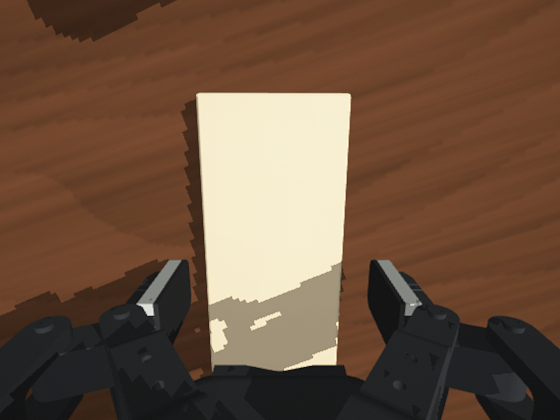

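View pics/s9.png

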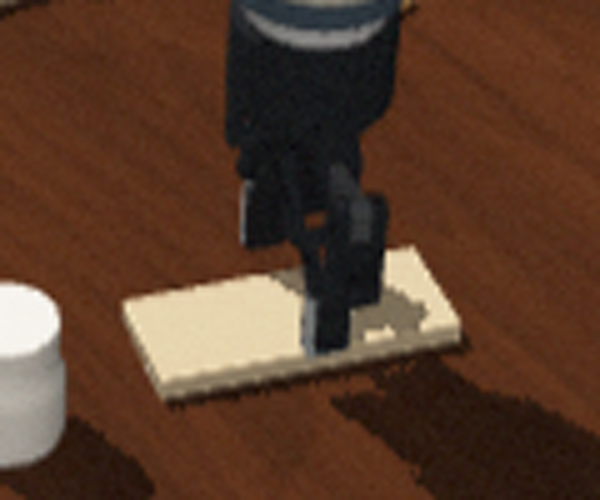

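The fingers straddle the shelf with tips still about 15 mm up. Lowering a bit and gripping.

{"api": "move_arm", "payload": {
  "targets": [-0.1,0,-0.5,0,0.76,-0.1,0,-0.9,0,0.76,-0.1,0,-0.9,0,0.76]
}}

```text
time: 16.75
tcp_pos: [0.5699, -0.1794, -0.0372]
tool_rot: [180.0, -0.0, 162.1]
wrist_force: [-0.5, 0.5, -0.7]
grip_width: 0.075
```

```bash
python3 - <<'E'
from w import *
o=env.observe(); print(o["tcp_pos"],o["wrist_force"]); s=env.grab_frame("side")[200:300,250:370,::-1]; cv2.imwrite("pics/s10.png",cv2.resize(s,None,fx=5,fy=5,interpolation=2))
E
```

```text
[ 0.56988299 -0.17944259 -0.03722525] [-0.51822922  0.54386527 -0.68324194]
```

View pics/s10.png

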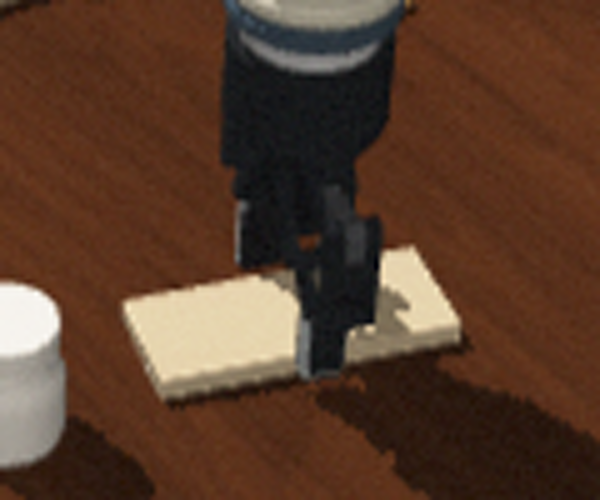

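```bash
python3 - <<'E'
from w import *
S=env.calibration("side")
for z in (0,.005,.01,.015): print(z,proj(S,(.5583,-.2152,z)).round(1),proj(S,(.5583-.004,-.2152-.013,z)).round(1))
E
```

```text
0 [312.2 275.7] [314.4 279.5]
0.005 [312.3 274.1] [314.5 277.9]
0.01 [312.5 272.5] [314.7 276.2]
0.015 [312.6 270.8] [314.8 274.6]
```

{"api": "move_arm", "payload": {
  "targets": [0,0,0,0,-1,0,0,0,0,-1,0,0,0,0,-1,0,0,0,0,-1,0,0,0,0,-1]
}}

```text
time: 17.3
tcp_pos: [0.5707, -0.1797, -0.036]
tool_rot: [-180.0, 0.1, 162.1]
wrist_force: [-0.4, -0.7, 4.3]
grip_width: 0.0583
```

{"api": "move_arm", "payload": {
  "targets": [0,0,2,0,-1,0,0,5,0,-1,0,0,9,0,-1,0,0,13,0,-1,0,0,14,0,-1,0,0,14,0,-1]
}}

```text
time: 17.9
tcp_pos: [0.5711, -0.1797, 0.1046]
tool_rot: [-180.0, 0.2, 162.1]
wrist_force: [0.1, -0.5, -2.9]
grip_width: 0.0579
```

```bash
python3 - <<'E'
from w import *
snap("wS3");o=env.observe(); print(o["time"],o["tcp_pos"],o["wrist_force"],o["torque"],o["grip_width"]); s=env.grab_frame("side")[120:300,230:410,::-1]; cv2.imwrite("pics/s11.png",cv2.resize(s,None,fx=3.2,fy=3.2,interpolation=2))
E
```

```text
17.95 [ 0.57002358 -0.1793209   0.10204717] [-0.00763071  0.18811383 -2.29575017] [-0.01108297  0.02207261 -0.05539602] 0.057867273730745065
```

View pics/s11.png

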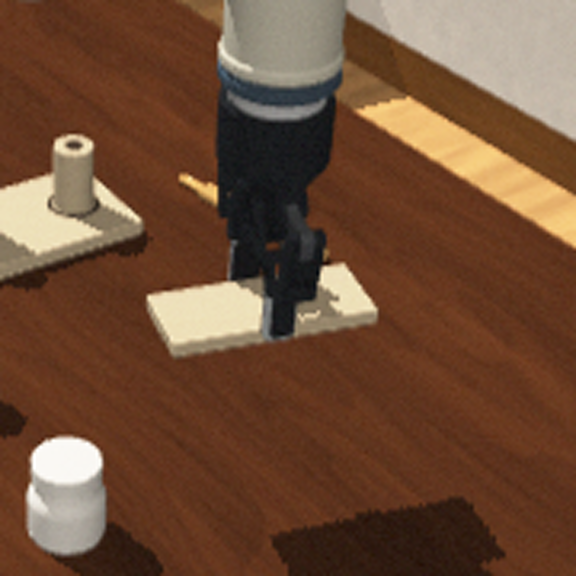

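View pics/wS3.png

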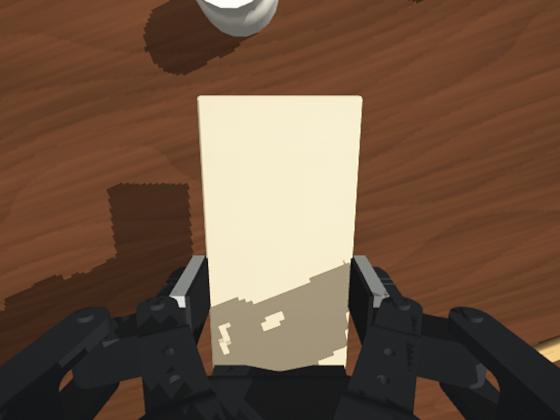

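The shelf is held level. Moving over the props and turning to match the slab.

{"api": "move_arm", "payload": {
  "targets": [0.4,4.5,0,2,-1,0.8,9,0,4,-1,1.2,13.5,0,6,-1,1.6,18,0,8,-1,2,22.5,0,10,-1,2.4,27,0,12,-1,2.8,31.5,0,14.2,-1,3.2,35.9,0,14.2,-1,3.2,35.9,0,14.2,-1,3.2,35.9,-3,14.2,-1,3.2,35.9,-5,14.2,-1,3.2,35.9,-5,14.2,-1]
}}

```text
time: 19.2
tcp_pos: [0.5983, 0.1782, 0.0457]
tool_rot: [-179.8, -0.7, 176.3]
wrist_force: [-0.2, -0.3, -3.6]
grip_width: 0.0581
```

```bash
python3 - <<'E'
from w import *
snap("wS4");o=env.observe(); print(o["time"],o["tcp_pos"],o["tool_rot"],o["wrist_force"],o["grip_width"]); s=env.grab_frame("side")[120:240,170:320,::-1]; cv2.imwrite("pics/s12.png",cv2.resize(s,None,fx=5,fy=5,interpolation=2))
E
```

```text
19.25 [0.59963982 0.17844196 0.04856565] [-179.8489872    -0.45693551  176.2515226 ] [-0.15358483 -0.52639541 -1.98786685] 0.058102914932590906
```

View pics/s12.png

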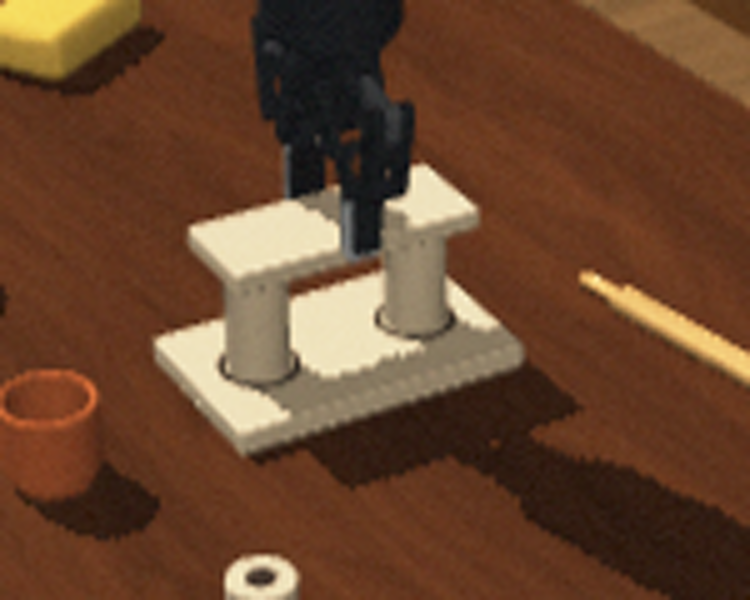

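View pics/wS4.png

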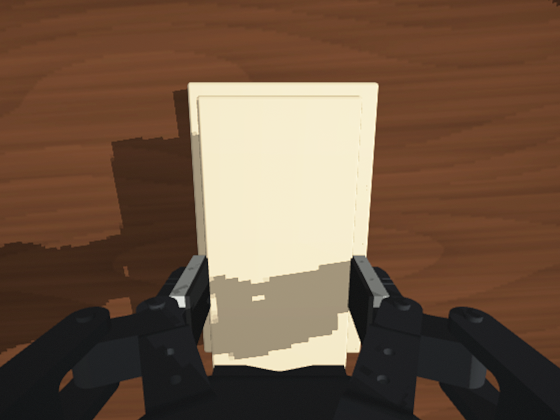

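{"api": "move_arm", "payload": {
  "targets": [0,0,-0.2,0,-1,0,0,-0.2,0,-1]
}}

```text
time: 19.5
tcp_pos: [0.6029, 0.1794, 0.0524]
tool_rot: [180.0, 0.1, 176.3]
wrist_force: [0.1, 0.4, -2.9]
grip_width: 0.0582
```

```bash
python3 - <<'E'
from w import *
c,im=snap("wS5");o=env.observe(); print(o["time"],o["tcp_pos"],o["tool_rot"],o["wrist_force"])
g=im[...,1]; 
# shelf top far edge and corner vs slab corner
cv2.imwrite("pics/wS5z.png",cv2.resize(im[70:150,170:400,::-1],None,fx=3.4,fy=3.4,interpolation=2))
E
```

```text
19.55 [0.6028851  0.17942934 0.0524702 ] [1.79969984e+02 9.92172367e-02 1.76255270e+02] [-0.29553192  0.86909782 -2.90816747]
```

View pics/wS5z.png

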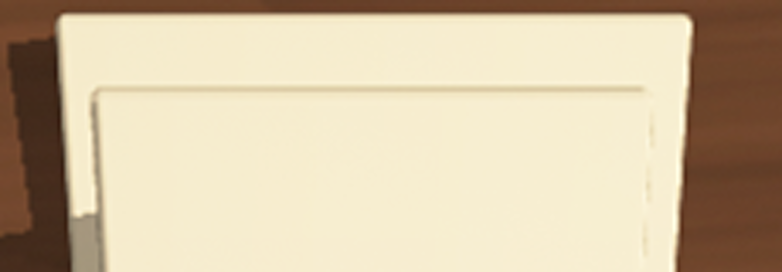

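```bash
python3 - <<'E'
from w import *
c=env.calibration("wrist")
f=lambda u,v:(u/3.4+170,v/3.4+70)
for z,ps in((.015,((60,15),(690,15))),(.101,((97,90),(648,90)))):
    a,b=[cast(c,f(*p),z) for p in ps]; print(a.round(4),b.round(4),((a+b)/2).round(4),np.linalg.norm(a-b).round(4),np.degrees(np.arctan2(*(b-a)[:2])))
E
```

```text
[0.5103 0.1329 0.015 ] [0.5172 0.2401 0.015 ] [0.5137 0.1865 0.015 ] 0.1075 3.6944740698560534
[0.5273 0.1562 0.101 ] [0.531  0.2135 0.101 ] [0.5292 0.1848 0.101 ] 0.0574 3.6978587692449207
```

The shelf is parallel to the slab (3.69° against 3.70°) and centred within about 1 mm. Lowering.

{"api": "move_arm", "payload": {
  "targets": [-0.05,0.05,-0.6,0,-1,-0.05,0.05,-1.1,0,-1,-0.05,0.05,-1.2,0,-1,-0.05,0.05,-1.2,0,-1]
}}

```text
time: 19.95
tcp_pos: [0.6016, 0.18, 0.0391]
tool_rot: [-180.0, -0.0, 176.3]
wrist_force: [0.4, -0.5, -2.4]
grip_width: 0.0583
```

{"api": "move_arm", "payload": {
  "targets": [0,0,-0.1,0,-1,0,0,-0.1,0,-1]
}}

```text
time: 20.15
tcp_pos: [0.6019, 0.1801, 0.039]
tool_rot: [180.0, 0.0, 176.3]
wrist_force: [-2.2, -1.2, 2.2]
grip_width: 0.058
```

{"api": "move_arm", "payload": {
  "targets": [0,0,-0.1,0,-1,0,0,-0.1,0,-1]
}}

```text
time: 20.35
tcp_pos: [0.602, 0.1801, 0.039]
tool_rot: [180.0, 0.1, 176.3]
wrist_force: [-3.6, -0.4, 7.1]
grip_width: 0.0579
```

The shelf rests on the props (7 N). Ease off and release.

{"api": "move_arm", "payload": {
  "targets": [0,0,0.1,0,-1,0,0,0.1,0,0.2,0,0,0.1,0,0.6,0,0,0.1,0,0.76,0,0,0.1,0,0.76,0,0,2,0,0.76,0,0,6,0,0.76,0,0,10,0,0.76,0,0,12,0,0.76,0,0,12,0,0.76,0,0,12,0,0.76]
}}

```text
time: 21.45
tcp_pos: [0.6018, 0.18, 0.1568]
tool_rot: [180.0, 0.0, 176.3]
wrist_force: [0.1, 0.1, -1.2]
grip_width: 0.0746
```

```bash
python3 - <<'E'
from w import *
snap("wS6");o=env.observe(); print(o["time"],o["tcp_pos"],o["tool_rot"]); s=env.grab_frame("side")[120:240,170:320,::-1]; cv2.imwrite("pics/s13.png",cv2.resize(s,None,fx=5,fy=5,interpolation=2))
E
```

```text
21.5 [0.60127753 0.17988271 0.1553605 ] [-1.79958612e+02 -1.30605098e-01  1.76270539e+02]
```

View pics/s13.png

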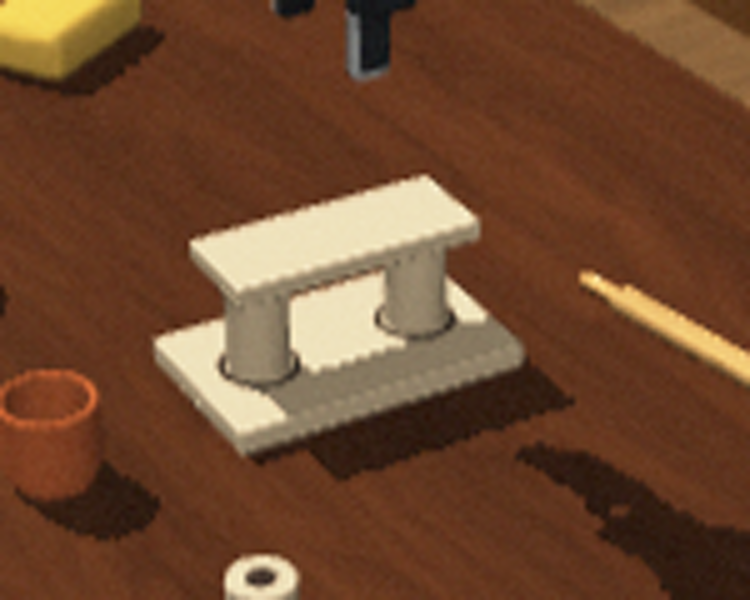

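View pics/wS6.png

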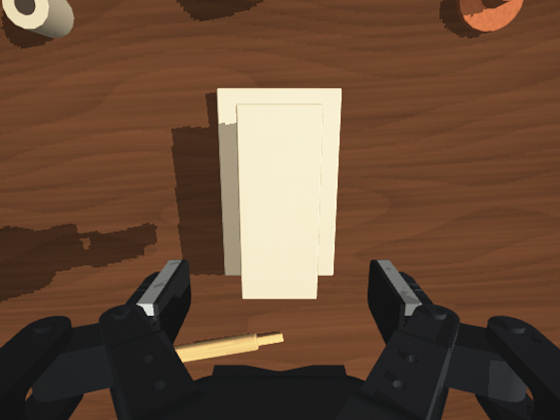

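The shelf lies level on both props. Now hover over the jar.

{"api": "move_arm", "payload": {
  "targets": [-4.5,-0.2,0,0,0.76,-9,-0.4,0,0,0.76,-13.5,-0.7,0,0,0.76,-18.4,-0.9,0,0,0.76,-18.4,-0.9,-2,0,0.76,-18.4,-0.9,-2,0,0.76,-18.4,-0.9,-2,0,0.76]
}}

```text
time: 22.25
tcp_pos: [0.4172, 0.1708, 0.1358]
tool_rot: [-179.9, -0.2, 176.3]
wrist_force: [0.2, 0.3, -0.2]
grip_width: 0.0748
```

```bash
python3 - <<'E'
from w import *
c,im=snap("wJ1");o=env.observe(); print(o["time"],o["tcp_pos"],o["tool_rot"])
for i,s,cc,mm in blobs(terra(im),200):
    k=max(cv2.findContours(mm,cv2.RETR_EXTERNAL,cv2.CHAIN_APPROX_NONE)[0],key=cv2.contourArea)
    if len(k)>5: e=cv2.fitEllipse(k); print(s,e,cast(c,e[0],.05).round(4))
E
```

```text
22.3 [0.41782579 0.17084463 0.13646692] [-1.79949575e+02 -1.09905799e-01  1.76256218e+02]
```

View pics/wJ1.png

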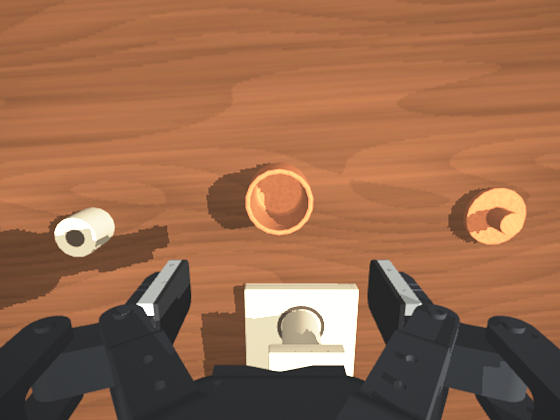

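```bash
python3 - <<'E'
from w import *
c=env.calibration("wrist");S=env.calibration("side");T=env.calibration("top")
im=cv2.imread("pics/wJ1.png")[:,:,::-1].copy(); r=im[150:250,225:335]
h=cv2.cvtColor(r,cv2.COLOR_RGB2HSV); m=((h[...,2]>205)&(h[...,1]>100)).astype(np.uint8)*255
k=np.vstack([x for x in cv2.findContours(m,cv2.RETR_EXTERNAL,cv2.CHAIN_APPROX_NONE)[0] if len(x)>40]); k=cv2.convexHull(k)
e=cv2.fitEllipse(k); w=np.array(e[0])+[225,150]; print(e,w)
print(cast(c,w,.05).round(4),tri(c,w,S,(179.3,199.8)).round(4),tri(c,w,T,(184.1,299.4)).round(4),tri(T,(184.1,299.4),S,(179.3,199.8)).round(4), cast(T,(184.1,299.4),.05).round(4),cast(S,(179.3,199.8),.05).round(4))
# lid: flange ellipse
r=im[175:255,455:540]; h=cv2.cvtColor(r,cv2.COLOR_RGB2HSV); m=((h[...,2]>185)&(h[...,1]>120)).astype(np.uint8)*255
k=max(cv2.findContours(m,cv2.RETR_EXTERNAL,cv2.CHAIN_APPROX_NONE)[0],key=cv2.contourArea); e=cv2.fitEllipse(cv2.convexHull(k)); w=np.array(e[0])+[455,175]; print("lid",e,w,cast(c,w,.012).round(4))
E
```

```text
((63.0539665222168, 47.50619125366211), (67.0347900390625, 92.6929931640625), 68.85240936279297) [288.05396652 197.50619125]
[0.4141 0.1787 0.05  ] [0.4204 0.1776 0.0428] [0.4203 0.1778 0.0188] [0.4184 0.1701 0.0485] [0.4178 0.1701 0.05  ] [0.4178 0.1679 0.05  ]
lid ((41.242340087890625, 40.76706314086914), (54.001102447509766, 63.495296478271484), 53.74320983886719) [496.24234009 215.76706314] [0.4526 0.3667 0.012 ]
```

```bash
python3 - <<'E'
from w import *
c=env.calibration("wrist");S=env.calibration("side");T=env.calibration("top");w=(279.5,201.5)
print(cast(c,w,.05).round(4),tri(c,w,S,(179.3,199.8)).round(4),tri(c,w,T,(184.1,299.4)).round(4), env.observe()["tcp_pos"])
E
```

```text
[0.4169 0.1718 0.05  ] [0.4189 0.1714 0.0474] [0.4183 0.1715 0.0438] [0.41782579 0.17084463 0.13646692]
```

The jar's rim is centred at (279.5,201.5), giving (0.4178,0.171) at about 0.047 high, right under the tool. Descend and grip its upper wall.

{"api": "move_arm", "payload": {
  "targets": [0,0,-5,0,0.76,0,0,-9,0,0.76,0,0,-12,0,0.76,0,0,-14,0,0.76,0,0,-14.8,0,0.76,0,0,-14.8,0,0.76,0,0,-14.8,0,-1,0,0,-14.8,0,-1,0,0,-14.8,0,-1,0,0,-14.8,0,-1,0,0,-14.8,0,-1]
}}

```text
time: 23.4
tcp_pos: [0.4195, 0.1715, -0.0084]
tool_rot: [179.9, 0.2, 176.3]
wrist_force: [0.8, -0.8, 6.4]
grip_width: 0.052
```

```bash
python3 - <<'E'
from w import *
snap("wJ2");o=env.observe(); print(o["time"],o["tcp_pos"],o["wrist_force"],o["grip_width"]); s=env.grab_frame("side")[120:240,110:260,::-1]; cv2.imwrite("pics/s14.png",cv2.resize(s,None,fx=5,fy=5,interpolation=2))
E
```

```text
23.45 [ 0.41945588  0.17151532 -0.00846588] [ 0.62895269 -0.05489105  5.77656332] 0.05194478979588529
```

View pics/s14.png

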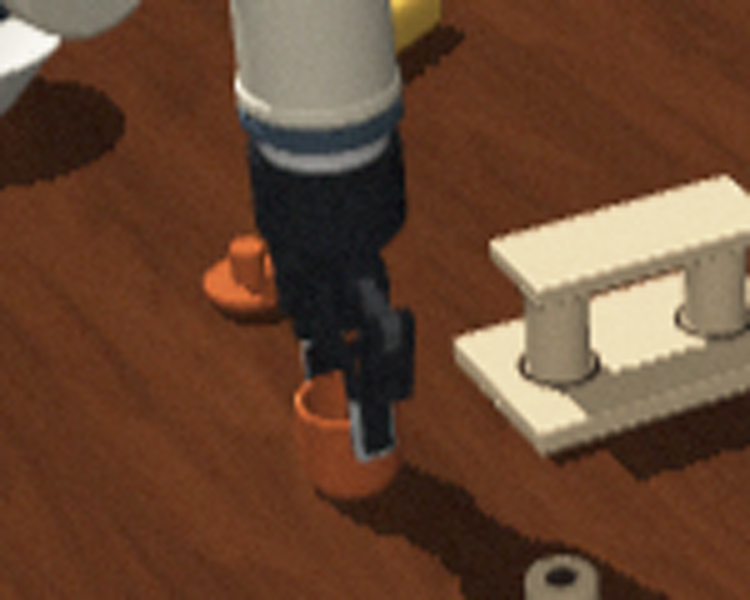

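View pics/wJ2.png

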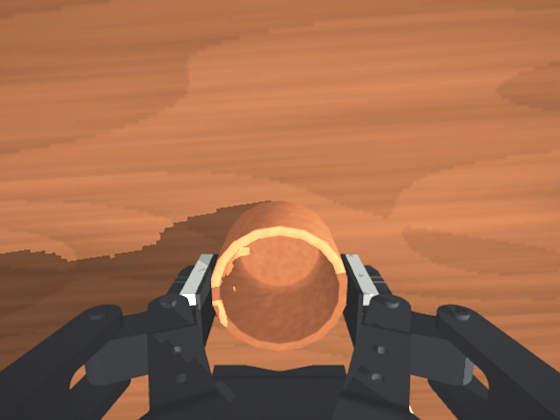

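The jar is gripped well around its upper wall. Lift and carry it over the shelf.

{"api": "move_arm", "payload": {
  "targets": [0,0,4,0,-1,0,0,8,0,-1,0,0,12,0,-1,2,0.1,13,0,-1,6,0.3,13,0,-1,10,0.5,13,0,-1,14,0.7,13,0,-1,17,0.8,13,0,-1,18.4,0.85,13,0,-1,18.4,0.85,11.5,0,-1,18.4,0.85,10.2,0,-1,18.4,0.85,10.2,0,-1]
}}

```text
time: 24.7
tcp_pos: [0.5991, 0.1792, 0.0873]
tool_rot: [-179.9, -0.4, 176.3]
wrist_force: [-0.9, -0.8, -1.5]
grip_width: 0.052
```

{"api": "move_arm", "payload": {
  "targets": [0,0,0,0,-1,0,0,0,0,-1]
}}

```text
time: 24.9
tcp_pos: [0.6015, 0.1797, 0.0921]
tool_rot: [180.0, 0.1, 176.3]
wrist_force: [-0.5, 0.3, -1.2]
grip_width: 0.0519
```

```bash
python3 - <<'E'
from w import *
snap("wJ3");o=env.observe(); print(o["time"],o["tcp_pos"],o["wrist_force"],o["grip_width"]); s=env.grab_frame("side")[100:220,170:320,::-1]; cv2.imwrite("pics/s15.png",cv2.resize(s,None,fx=5,fy=5,interpolation=2))
E
```

```text
24.95 [0.60174652 0.17971224 0.09241939] [ 1.17953195 -0.41235342 -0.84082385] 0.05178726572099488
```

View pics/s15.png

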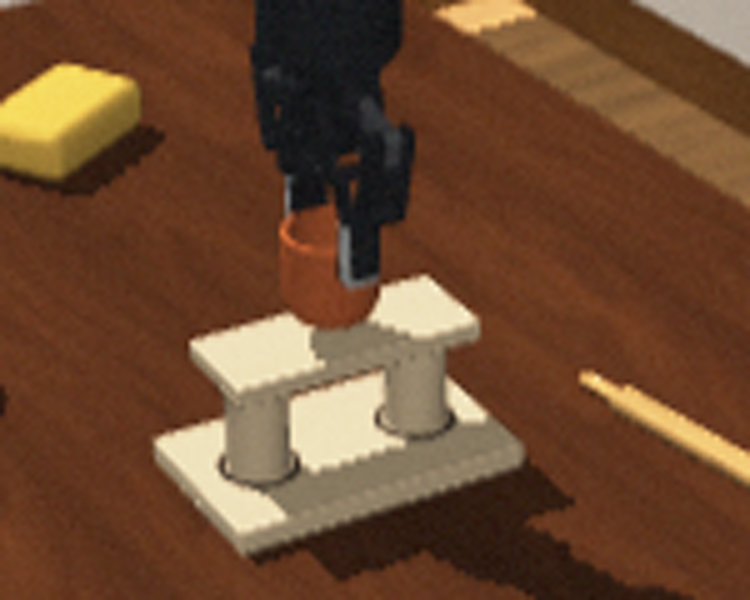

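View pics/wJ3.png

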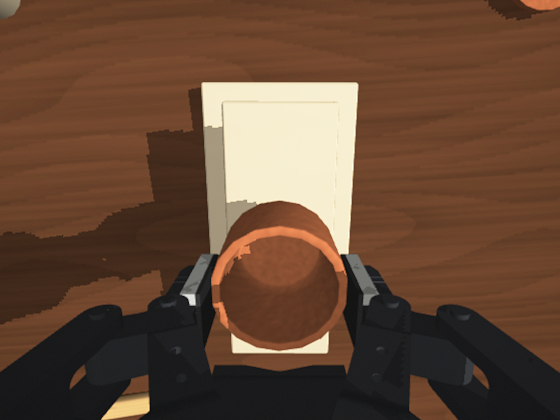

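```bash
python3 - <<'E'
from w import *
c=env.calibration("wrist")
for z in(.150,.153): print(cast(c,(280,287.5),z).round(4))
ed=[cast(c,p,.087) for p in((222.5,102),(339,102),(232.5,352.5),(328.5,352.5))]; print(np.round(ed,4).tolist(),np.mean(ed,0).round(4))
E
```

```text
[0.5982 0.1807 0.15  ]
[0.5965 0.1808 0.153 ]
[[0.5269, 0.1565, 0.087], [0.5306, 0.2151, 0.087], [0.6749, 0.1467, 0.087], [0.6787, 0.206, 0.087]] [0.6028 0.1811 0.087 ]
```

```bash
python3 - <<'E'
from w import *
c=env.calibration("wrist"); S=env.calibration("side")
for n in("wJ2","wJ3"):
    im=cv2.imread(f"pics/{n}.png")[:,:,::-1].copy(); col=im[215:365,276:284].mean(1).astype(int)
    print(n,[(215+i,col[i].tolist()) for i in list(range(7,20))+list(range(115,145,1)) if i<150][::1])
a,b=cast(c,(280,228.),.152),cast(c,(280,350.),.152); print(a.round(4),b.round(4),((a+b)/2).round(4))
s=cv2.imread("pics/s15.png")
print([proj(S,(.6024+d,.1797,.096)).round(1).tolist() for d in(-.005,0,.005)])
E
```

```text
wJ2 [(222, [212, 126, 82]), (223, [213, 126, 83]), (224, [213, 126, 83]), (225, [226, 135, 89]), (226, [252, 174, 112]), (227, [255, 217, 139]), (228, [255, 228, 149]), (229, [255, 226, 148]), (230, [255, 225, 147]), (231, [255, 224, 145]), (232, [255, 220, 142]), (233, [255, 217, 139]), (234, [255, 212, 136]), (330, [164, 99, 66]), (331, [166, 100, 67]), (332, [167, 101, 67]), (333, [167, 101, 67]), (334, [168, 101, 67]), (335, [167, 101, 67]), (336, [166, 101, 67]), (337, [164, 100, 66]), (338, [163, 98, 66]), (339, [162, 98, 65]), (340, [162, 98, 65]), (341, [165, 100, 66]), (342, [174, 104, 69]), (343, [201, 119, 79]), (344, [226, 135, 89]), (345, [232, 142, 93]), (346, [231, 142, 92]), (347, [230, 141, 91]), (348, [229, 140, 91]), (349, [227, 137, 89]), (350, [219, 132, 87]), (351, [204, 128, 84]), (352, [201, 128, 83]), (353, [203, 128, 84]), (354, [203, 128, 84]), (355, [203, 128, 84]), (356, [203, 128, 84]), (357, [203, 129, 84]), (358, [201, 127, 84]), (359, [199, 126, 84])]
wJ3 [(222, [125, 72, 46]), (223, [125, 72, 45]), (224, [122, 71, 45]), (225, [135, 78, 49]), (226, [1
[... 271 characters left out ...]
, 56, 36]), (334, [97, 57, 36]), (335, [97, 57, 36]), (336, [96, 56, 35]), (337, [95, 56, 35]), (338, [94, 55, 34]), (339, [93, 54, 34]), (340, [94, 54, 35]), (341, [96, 56, 35]), (342, [102, 59, 37]), (343, [120, 69, 44]), (344, [138, 79, 50]), (345, [142, 81, 52]), (346, [142, 81, 51]), (347, [140, 81, 50]), (348, [138, 79, 48]), (349, [131, 71, 42]), (350, [183, 144, 111]), (351, [242, 227, 188]), (352, [234, 220, 180]), (353, [152, 124, 97]), (354, [110, 65, 40]), (355, [116, 71, 45]), (356, [115, 71, 46]), (357, [115, 71, 46]), (358, [116, 72, 46]), (359, [118, 74, 47])]
[0.5734 0.1823 0.152 ] [0.6247 0.1791 0.152 ] [0.5991 0.1807 0.152 ]
[[234.8, 163.6], [236.4, 163.0], [237.9, 162.5]]
```

The jar is about 2 mm short of the shelf's centre in x. I'll correct that while lowering.

{"api": "move_arm", "payload": {
  "targets": [0.2,0,-0.5,0,-1,0.2,0,-1,0,-1,0.2,0,-1.2,0,-1,0.2,0,-1.2,0,-1]
}}

```text
time: 25.4
tcp_pos: [0.6036, 0.1795, 0.0789]
tool_rot: [-180.0, -0.0, 176.3]
wrist_force: [0.0, 0.1, -1.3]
grip_width: 0.0516
```

{"api": "move_arm", "payload": {
  "targets": [0,0,-0.15,0,-1,0,0,-0.15,0,-1]
}}

```text
time: 25.6
tcp_pos: [0.6039, 0.1795, 0.0786]
tool_rot: [180.0, 0.0, 176.3]
wrist_force: [-1.4, -0.4, 3.4]
grip_width: 0.052
```

{"api": "move_arm", "payload": {
  "targets": [0,0,0,0,-1,0,0,0,0,0.3,0,0,0,0,0.76,0,0,0,0,0.76,0,0,0,0,0.76,0,0,2,0,0.76,0,0,6,0,0.76,0,0,10,0,0.76,0,0,11,0,0.76,0,0,11,0,0.76,0,0,11,0,0.76]
}}

```text
time: 26.7
tcp_pos: [0.6035, 0.1794, 0.1863]
tool_rot: [-180.0, -0.1, 176.3]
wrist_force: [-0.8, 0.7, -0.6]
grip_width: 0.0753
```

```bash
python3 - <<'E'
from w import *
c,im=snap("wJ4");o=env.observe(); print(o["time"],o["tcp_pos"],o["wrist_force"],o["grip_width"]); S=env.grab_frame("side"); cv2.imwrite("pics/sJ4.png",S[:,:,::-1]); s=S[100:220,130:280,::-1]; cv2.imwrite("pics/s16.png",cv2.resize(s,None,fx=5,fy=5,interpolation=2))
E
```

```text
26.75 [0.60311144 0.17935363 0.18530096] [ 0.29435604  0.12280957 -0.82968985] 0.0749398415762564
```

View pics/s16.png

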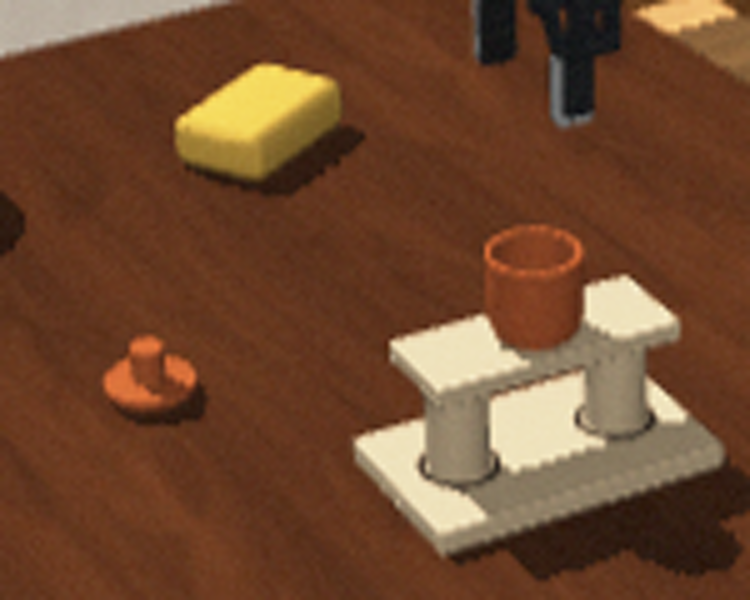

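View pics/wJ4.png

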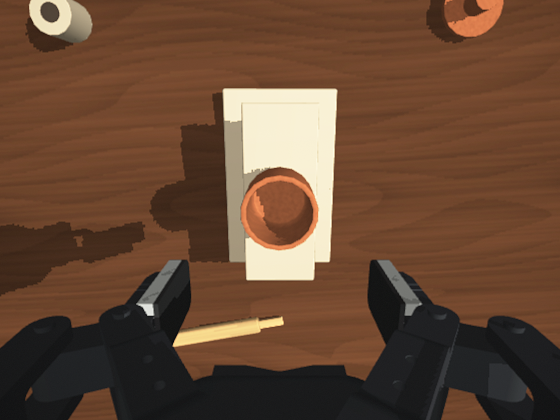

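The jar stands upright mid-shelf, with its rim centre near (280,212). Recording its position.

```bash
python3 - <<'E'
from w import *
c=env.calibration("wrist");S=env.calibration("side")
im=cv2.imread("pics/wJ4.png")[:,:,::-1].copy(); m=np.zeros(im.shape[:2],np.uint8); m[160:255,235:325]=terra(im)[160:255,235:325]
ys,xs=np.nonzero(m); print("mask",xs.min(),xs.max(),ys.min(),ys.max())
h=cv2.cvtColor(im,cv2.COLOR_RGB2HSV); r=((h[...,2]>195)&(h[...,1]>130)); mm=np.zeros_like(m); mm[160:255,235:325]=r[160:255,235:325]*255
k=max(cv2.findContours(mm,cv2.RETR_EXTERNAL,cv2.CHAIN_APPROX_NONE)[0],key=cv2.contourArea); e=cv2.fitEllipse(cv2.convexHull(k)); print(e)
print(cast(c,e[0],.137).round(4),tri(c,e[0],S,(236.6,150.4)).round(4),cast(S,(236.6,150.4),.137).round(4))
ed=[cast(c,p,.087) for p in((242,102.5),(319,102.5),(247,279.5),(314.5,279.5))]; print("shelf",np.mean(ed,0).round(4))
E
```

```text
mask 242 317 169 249
((279.37628173828125, 212.390380859375), (73.8189697265625, 77.02106475830078), 80.46491241455078)
[0.5998 0.1803 0.137 ] [0.6025 0.1793 0.1351] [0.6018 0.1764 0.137 ]
shelf [0.6011 0.1812 0.087 ]
```

{"api": "move_arm", "payload": {
  "targets": [-2.8,3.5,0,0,0.5,-5.6,7,0,0,0,-8.4,10.5,0,0,0,-11.2,14,0,0,0,-15,18.7,0,0,0,-15,18.7,-3,0,0,-15,18.7,-6,0,0,-15,18.7,-6,0,0,-15,18.7,-6,0,0]
}}

```text
time: 27.7
tcp_pos: [0.4531, 0.3659, 0.1264]
tool_rot: [-179.9, -0.2, 176.3]
wrist_force: [0.1, -0.2, 0.7]
grip_width: 0.0427
```

```bash
python3 - <<'E'
from w import *
c,im=snap("wL1");o=env.observe(); print(o["time"],o["tcp_pos"],o["tool_rot"],o["grip_width"])
E
```

```text
27.75 [0.45402698 0.36622965 0.12822608] [-1.79988380e+02 -8.94089037e-03  1.76237853e+02] 0.042667294157104386
```

View pics/wL1.png

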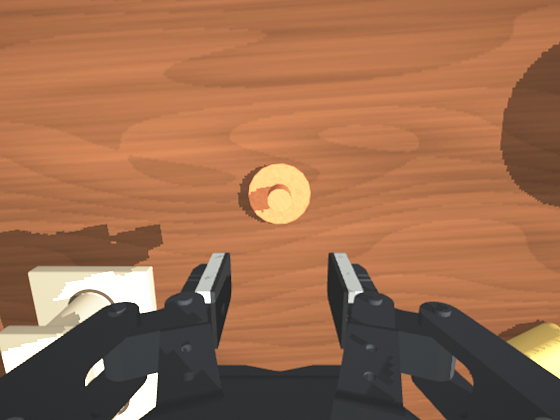

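```bash
python3 - <<'E'
from w import *
c=env.calibration("wrist");S=env.calibration("side")
im=cv2.imread("pics/wL1.png")[:,:,::-1].copy(); h=cv2.cvtColor(im,cv2.COLOR_RGB2HSV)
r=((h[...,2]>225)&(h[...,1]>100)); mm=np.zeros(r.shape,np.uint8); mm[155:235,235:325]=r[155:235,235:325]*255
k=max(cv2.findContours(mm,cv2.RETR_EXTERNAL,cv2.CHAIN_APPROX_NONE)[0],key=cv2.contourArea); e=cv2.fitEllipse(cv2.convexHull(k)); print(e, cast(c,e[0],.012).round(4))
print("knob",cast(c,(279.5,199),.034).round(4), env.observe()["tcp_pos"])
cv2.imwrite("pics/wL1z.png",cv2.resize(im[150:240,230:330,::-1],None,fx=6,fy=6,interpolation=2))
E
```

```text
((279.38311767578125, 193.28570556640625), (61.0093994140625, 61.87743377685547), 86.59477233886719) [0.4535 0.3672 0.012 ]
knob [0.4532 0.3672 0.034 ] [0.45402698 0.36622965 0.12822608]
```

View pics/wL1z.png

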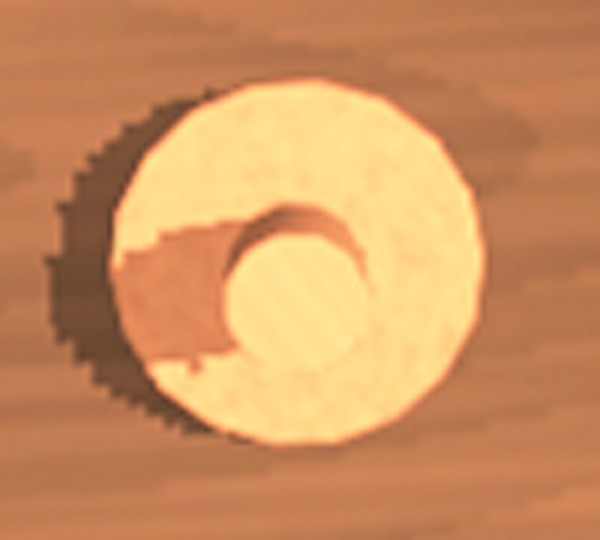

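The lid's flange is centred at (279.4,193.3) and the knob at (279.5,200), right under the tool. Descending in two stages.

{"api": "move_arm", "payload": {
  "targets": [0,0.1,-5,0,0,0,0.1,-9,0,0,0,0.1,-12,0,0,0,0.1,-13.5,0,0,0,0.1,-13.5,0,0,0,0.1,-13.5,0,0]
}}

```text
time: 28.35
tcp_pos: [0.4552, 0.3682, -0.0048]
tool_rot: [179.9, 0.1, 176.2]
wrist_force: [-0.9, -0.1, -0.5]
grip_width: 0.0427
```

```bash
python3 - <<'E'
from w import *
c,im=snap("wL2");o=env.observe(); print(o["time"],o["tcp_pos"],o["wrist_force"]); s=env.grab_frame("side")[120:220,110:210,::-1]; cv2.imwrite("pics/s17.png",cv2.resize(s,None,fx=5.5,fy=5.5,interpolation=2))
E
```

```text
28.4 [ 0.45544498  0.36848787 -0.00418283] [-0.72032229  0.1512225   0.91365884]
```

View pics/wL2.png

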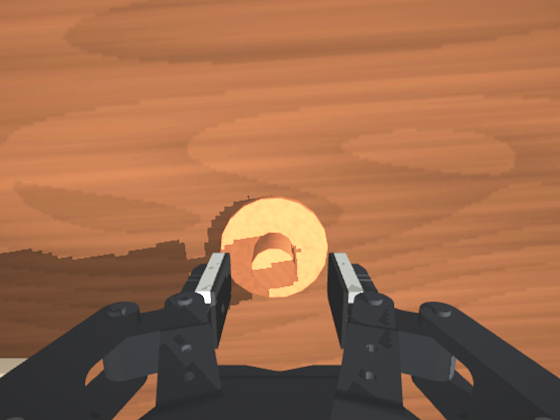

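View pics/s17.png

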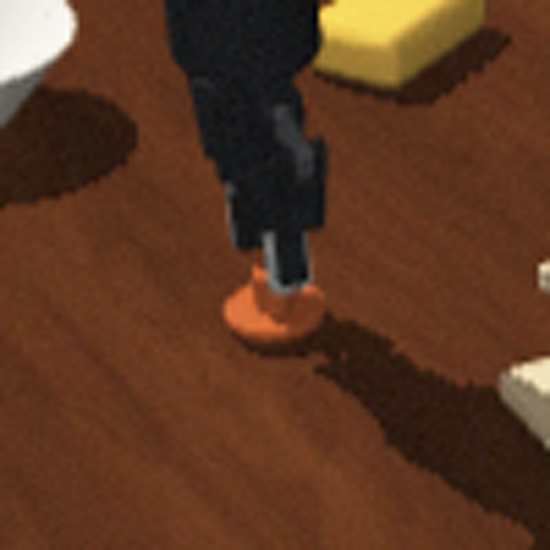

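The lid sits about 2 mm left of the fingers' centre (column 274 against 279). I'll compute the correction.

```bash
python3 - <<'E'
from w import *
c=env.calibration("wrist"); o=env.observe()["tcp_pos"]; print(o)
for p in((274,264),(273,262)): print(cast(c,p,.034).round(4))
im=cv2.imread("pics/wL2.png"); cv2.imwrite("pics/wL2z.png",cv2.resize(im[185:310,190:370],None,fx=4.4,fy=4.4,interpolation=2))
for q in(.03,.034,.038): print(proj(c,o+[0,0,q]))
E
```

```text
[ 0.45545977  0.36854621 -0.00411959]
[0.4506 0.367  0.034 ]
[0.4497 0.3667 0.034 ]
[278.15259685 265.92301536]
[278.16670544 269.72927223]
[278.18152206 273.72653885]
```

View pics/wL2z.png

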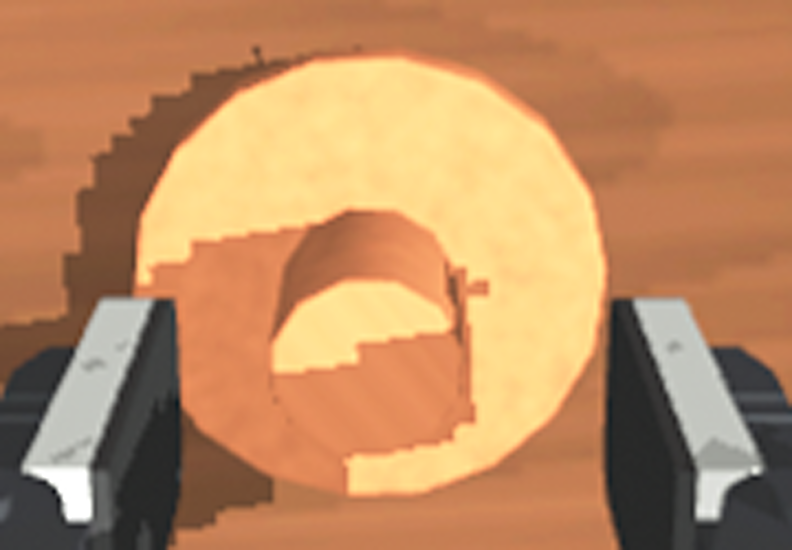

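{"api": "move_arm", "payload": {
  "targets": [-0.1,-0.2,-0.5,0,0,-0.1,-0.2,-1.3,0,0,-0.1,-0.2,-1.3,0,0,-0.1,-0.2,-1.3,0,0]
}}

```text
time: 28.85
tcp_pos: [0.4524, 0.3653, -0.0207]
tool_rot: [-180.0, -0.0, 176.3]
wrist_force: [0.3, 0.1, 0.5]
grip_width: 0.0425
```

```bash
python3 - <<'E'
from w import *
c,im=snap("wL3");o=env.observe(); print(o["time"],o["tcp_pos"],o["wrist_force"]); s=env.grab_frame("side")[120:220,110:210,::-1]; s=cv2.resize(s,None,fx=4,fy=4,interpolation=2)
w=cv2.resize(im[185:310,190:370,::-1],(396,400)); cv2.imwrite("pics/s18.png",np.hstack([w,s]))
E
```

```text
28.9 [ 0.45261402  0.3654343  -0.02041756] [ 0.18986621 -0.22038749  0.82425902]
```

View pics/s18.png

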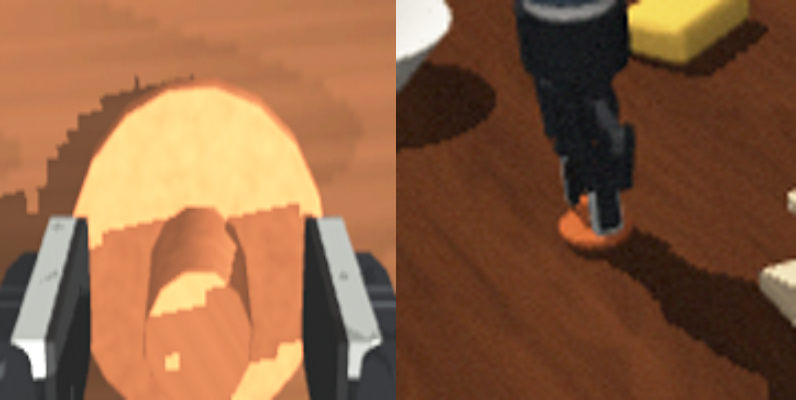

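The knob is centred between the pads with no contact force. Gripping.

{"api": "move_arm", "payload": {
  "targets": [0,0,0,0,-1,0,0,0,0,-1,0,0,0,0,-1,0,0,0,0,-1,0,0,0,0,-1]
}}

```text
time: 29.45
tcp_pos: [0.4531, 0.3657, -0.0197]
tool_rot: [180.0, 0.0, 176.3]
wrist_force: [-0.4, 0.1, 2.5]
grip_width: 0.0167
```

{"api": "move_arm", "payload": {
  "targets": [0,0,4,0,-1,0,0,8,0,-1,0,0,12.5,0,-1,0,0,17,0,-1,2.5,-3,18,0,-1,5,-6.2,18,0,-1,7.5,-9.4,18,0,-1,10,-12.5,18,0,-1,12.5,-15.6,18,0,-1,14.9,-18.6,18,0,-1,14.9,-18.6,17,0,-1,14.9,-18.6,16,0,-1]
}}

```text
time: 30.65
tcp_pos: [0.6019, 0.1788, 0.1386]
tool_rot: [180.0, -0.1, 176.2]
wrist_force: [-0.3, 0.5, -0.9]
grip_width: 0.0165
```

{"api": "move_arm", "payload": {
  "targets": [0,0,0,0,-1,0,0,0,0,-1,0,0,0,0,-1]
}}

```text
time: 30.95
tcp_pos: [0.6014, 0.1806, 0.1403]
tool_rot: [180.0, 0.0, 176.4]
wrist_force: [-1.1, 1.0, -0.4]
grip_width: 0.0165
```

```bash
cat > look.py <<'E'
from w import *
import sys
n=sys.argv[1]
c,im=snap("w"+n);o=env.observe(); print(o["time"],o["tcp_pos"],o["tool_rot"],o["wrist_force"],o["grip_width"]); s=env.grab_frame("side"); cv2.imwrite(f"pics/side{n}.png",s[:,:,::-1]); s=cv2.resize(s[95:195,180:290,::-1],None,fx=7,fy=6,interpolation=2)
cv2.imwrite(f"pics/sz{n}.png",cv2.resize(cv2.imread(f"pics/side{n}.png")[95:195,180:290],None,fx=6,fy=6,interpolation=2))
E
python3 look.py L5
```

```text
31.0 [0.60151206 0.1805357  0.14053234] [1.79976316e+02 5.53362219e-02 1.76355486e+02] [-1.05309359 -0.40421022 -0.26192652] 0.01644783884310191
```

View pics/wL5.png

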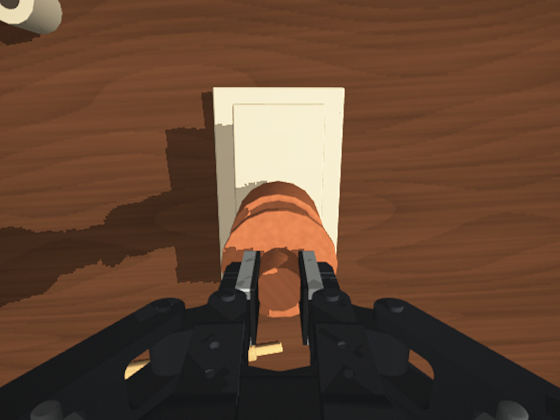

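View pics/szL5.png

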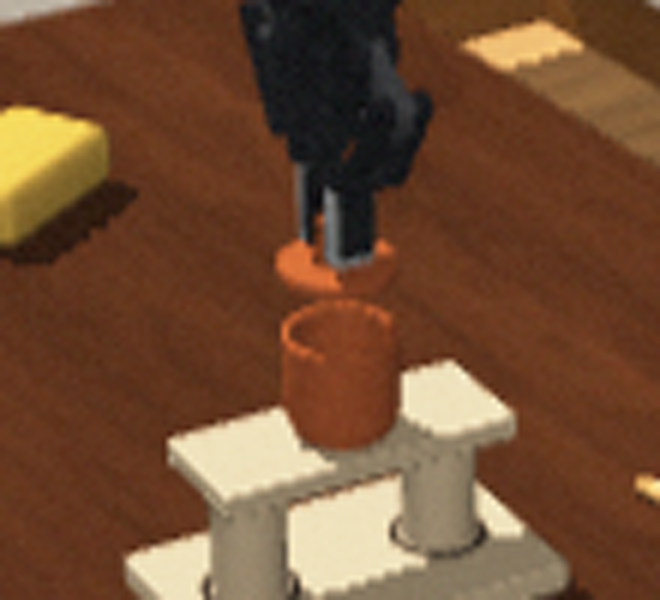

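The lid hangs level over the jar, centred within about 1 mm: the side view shows lid columns 275–398 against rim columns 281–398 in the crop. Lowering to the mouth.

{"api": "move_arm", "payload": {
  "targets": [0.05,-0.1,-1,0,-1,0.05,-0.1,-2,0,-1,0.05,-0.1,-2.4,0,-1,0.05,-0.1,-2.4,0,-1,0.05,-0.1,-2.4,0,-1]
}}

```text
time: 31.55
tcp_pos: [0.6022, 0.1784, 0.1155]
tool_rot: [-180.0, -0.0, 176.3]
wrist_force: [0.1, 0.8, -0.8]
grip_width: 0.0167
```

```bash
python3 look.py L6
```

```text
31.6 [0.60240045 0.17847152 0.11597258] [1.79997978e+02 1.64241654e-02 1.76264861e+02] [ 0.17948367 -0.438887    0.28220271] 0.016895347891704007
```

View pics/szL6.png

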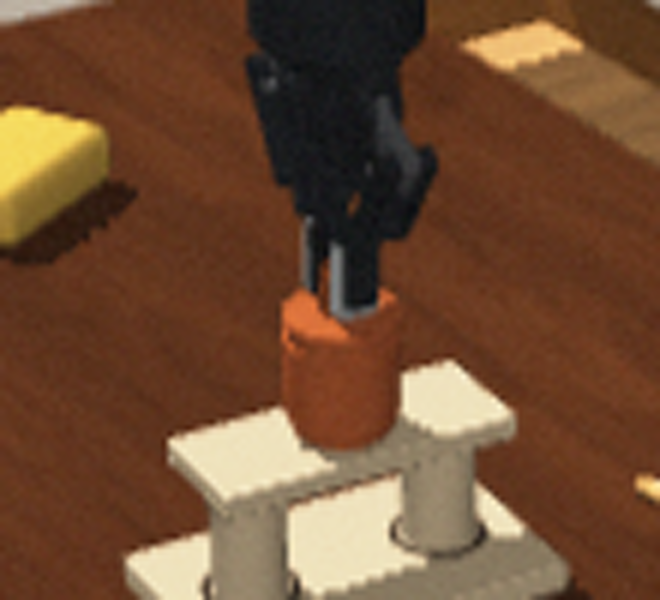

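View pics/wL6.png

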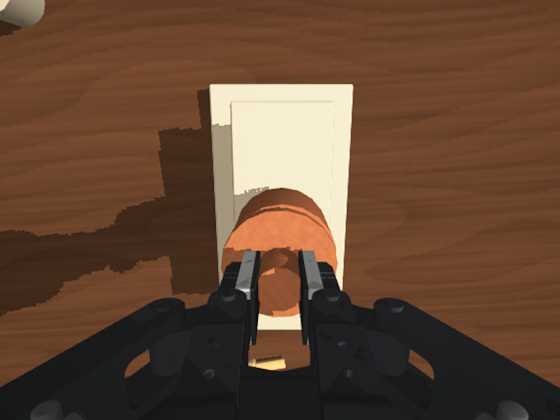

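The plug is entering the mouth and the flange lines up with the rim. Seating it gently.

{"api": "move_arm", "payload": {
  "targets": [0,0.05,-0.2,0,-1,0,0.05,-0.4,0,-1,0,0.05,-0.4,0,-1]
}}

```text
time: 31.95
tcp_pos: [0.6021, 0.179, 0.1114]
tool_rot: [-180.0, -0.0, 176.3]
wrist_force: [0.0, -0.4, -0.2]
grip_width: 0.0165
```

{"api": "move_arm", "payload": {
  "targets": [0,0,-0.1,0,-1,0,0,-0.1,0,-1]
}}

```text
time: 32.15
tcp_pos: [0.6024, 0.1791, 0.1113]
tool_rot: [180.0, 0.0, 176.3]
wrist_force: [-0.6, -0.1, 1.3]
grip_width: 0.0169
```

{"api": "move_arm", "payload": {
  "targets": [0,0,-0.1,0,-1,0,0,-0.1,0,-1]
}}

```text
time: 32.35
tcp_pos: [0.6026, 0.1791, 0.1112]
tool_rot: [180.0, 0.1, 176.3]
wrist_force: [-2.4, 0.4, 5.5]
grip_width: 0.0168
```

```bash
python3 look.py L7
```

```text
32.4 [0.60254433 0.17909481 0.11128401] [1.79974765e+02 9.37094560e-02 1.76273684e+02] [-2.34417553 -1.42593956  6.17078114] 0.0165513097988485
```

View pics/szL7.png

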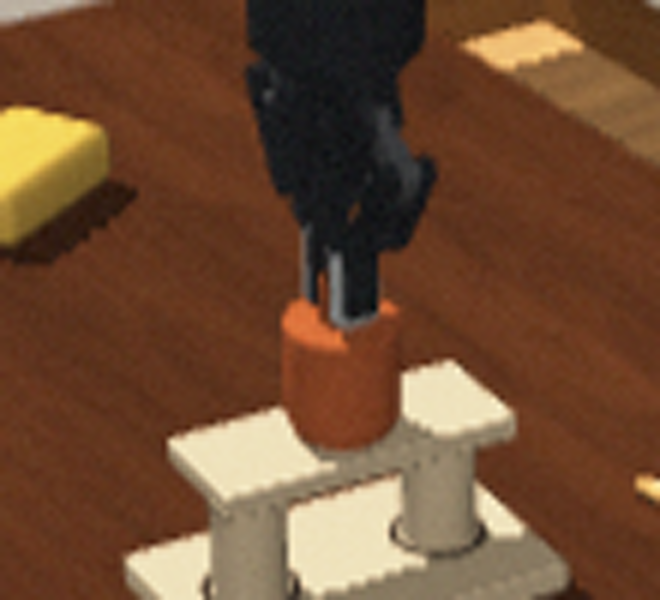

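The lid is seated: firm contact at z 0.111, as expected, and no gap at the rim. Ease off, release and lift away.

{"api": "move_arm", "payload": {
  "targets": [0,0,0.15,0,-1,0,0,0.15,0,-0.4,0,0,0.15,0,0,0,0,0.15,0,0,0,0,0.15,0,0,0,0,2,0,0,0,0,5,0,0,0,0,9,0,0,0,0,13,0,0,0,0,13,0,0,0,0,13,0,0]
}}

```text
time: 33.55
tcp_pos: [0.6029, 0.1792, 0.2414]
tool_rot: [179.9, 0.2, 176.3]
wrist_force: [0.2, 0.6, -1.1]
grip_width: 0.0428
```

```bash
python3 look.py F1; python3 - <<'E'
from h import *
from cell import env
cv2.imwrite("pics/topF.png",env.grab_frame("top")[:,:,::-1])
E
```

```text
33.6 [0.60234122 0.17902039 0.23934737] [-1.79996373e+02 -7.12117101e-03  1.76270832e+02] [ 0.612533    0.2120757  -1.06492322] 0.042453943094457665
```

View pics/szF1.png

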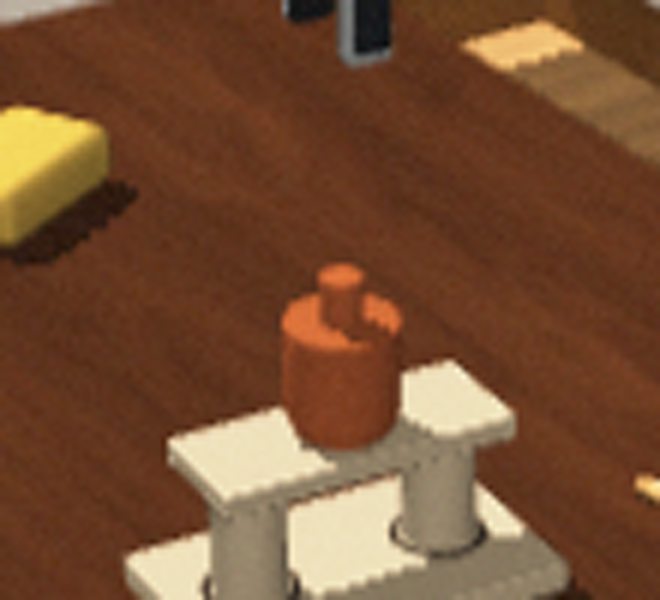

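View pics/wF1.png

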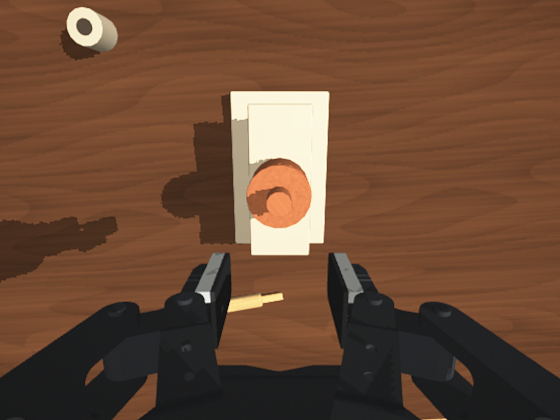

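View pics/sideF1.png

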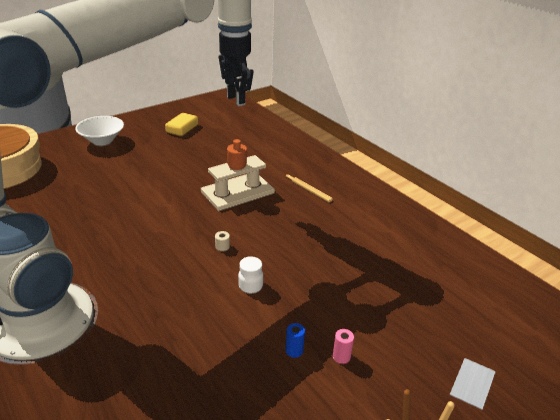

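The tier is complete: lid seated knob up, everything upright, and the short prop, tub and tool where they started. A last stillness check, then I hand in.

{"api": "move_arm", "payload": {
  "targets": [0,0,0,0,0,0,0,0,0,0,0,0,0,0,0,0,0,0,0,0,0,0,0,0,0]
}}

```text
time: 34.2
tcp_pos: [0.6023, 0.179, 0.2398]
tool_rot: [-180.0, -0.0, 176.3]
wrist_force: [-0.5, 0.7, 0.6]
grip_width: 0.0426
```

```bash
python3 - <<'E'
from h import *
from cell import env
s=env.grab_frame("side")[:,:,::-1]; a=cv2.imread("pics/sideF1.png"); b=cv2.imread("pics/side0.png")
d=lambda p,q,x,y,w,h: round(float(cv2.absdiff(p[y:y+h,x:x+w],q[y:y+h,x:x+w]).mean()),2)
print("tier",d(s,a,195,135,85,75)); 
print("short/tub/tool vs start",d(s,b,212,228,22,24),d(s,b,235,254,32,40),d(s,b,284,172,50,32))
print(env.observe()["time"]); env.close_job()
E
```

```text
tier 2.23
short/tub/tool vs start 3.8 3.64 11.22
34.25
the job is handed in; nothing more can be done
```

The kiln tier is built in the order asked and handed in at 34 s of the 128 s allowed. Both tall props stand on the rings, the shelf lies across them, the jar stands mid-shelf, and the lid is seated knob up. The gripper is open and well clear above it.

**Last checks**
- **Props:** they measure within about 1 mm of the ring centres, with tops at about 75 mm.
- **Shelf:** just before it was set down it was parallel to the slab (3.69° against 3.70°) and centred within about 1 mm. It looked level afterwards.
- **Jar:** it is within about 1–2 mm of the shelf's middle.
- **Lid:** contact came at the expected height, and the side view shows no gap at the rim.
- **Stillness:** two side pictures 0.65 s apart differ only at about noise level around the tier.
- **Short prop and tub:** their picture areas differ from the start by about 3.7 grey levels, roughly noise.

**What disagreed or went wrong**
- **First grasp of prop A:** it failed. The real fingertips sit about 35 mm behind the reported TCP, so the fingers shut lightly on the prop's top, with about 6 N. The prop did not move, and I measured the offset and allowed for it from then on.
- **Wooden tool area:** it changed by 11 grey levels. I put this down to prop A having stood inside that crop and to shadows. The tool looks unmoved in the picture, but I did not measure its pose.
- **Heights across views:** some differed by up to about 10 mm, such as slab and shelf tops reading several mm low. I relied on contact forces for the final heights.

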